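# Prop the cold caddy's lid on its stay and bring out the caramel jar

### The job

Open the cold caddy's clear lid all the way back, swing the red stay up to its stop, and lower the lid gently onto it so that it stays half open on its own. Then reach in under the propped lid, lift out the amber jar with the brass cap, keeping it upright, and set it down gently in the middle of the cork coaster. Leave the lid propped, and do not disturb the white jar or the dessert bowls.

Things in the scene. Friction and masses are not known exactly. Their poses are not given: they have to be found in the camera images.
- bin: steel cold caddy, fixed, 240 (x) x 280 (y) x 130 (z). Origin: centre of its underside. Its own -x is its front (towards the robot), +y its left side, where the stay is. The well under the lid is open from local x -110 to +30 and y -130 to +130; its floor is 50 above the origin; front and side walls 10 thick. Behind local x +30 is a closed deck at rim height (130)
- lid (a joint): hinge of the clear lid, rad: 0 shut, grows as it opens, 1.8 fully back at its stop (past upright, where it stays by its own weight; below about 1.55 it falls shut). Resting on the raised stay it reads about 0.93. Hinge line: along the caddy's y through point lid_hinge. Lid 160 long from the hinge to its front edge, 8 thick, 0.45 kg; 280 wide. A dark steel tab on its left edge (112 to 160 from the hinge, out to local y +166) is the part that lands on the stay's tip
- lid_hinge (a point): on the hinge line of the lid, in the middle of the caddy's width; local (30, 0, 130) of the caddy
- lid_handle (a point): centre of the orange round bar on the lid's front edge: 12 diameter, 112 free length between its two end arms, parallel to the hinge line, 42 clear in front of the lid's edge, 202 from the hinge. It turns with the lid, and being round can turn between the fingers. Axes as the lid's: z is the lid's upper side
- stay (a joint): pivot of the red stay, rad: 0 folded (lying level, pointing to the caddy's rear, +x), grows as it swings up, 1.66 at its stop (just past upright, leaning to the front). Slight friction (about 0.1 N m) holds it wherever it is left. Starts between 0 and 0.2
- stay_hinge (a point): pivot of the stay, on the caddy's left side at local (-45, 154, 85); its axis is parallel to the caddy's y
- stay_knob (a point): grip point of the red round knob on the stay: 12 diameter, sticking out to the caddy's +y from the stay, 79 long; this point lies 80 from the pivot along the stay and 52 outwards of the stay's plane, 27 from the knob's free end. The stay is 10 thick and 155 long from pivot to its black rubber tip
- jar: amber glass jar with brass cap, loose, 45 diameter, 70 high (cap from 53 up), about 0.14 kg, standing in the caddy. Origin: centre of its underside, z up
- white_jar: white jar with white cap, same size, standing in the caddy beside the amber one; a bystander, to be left as it is
- coaster: round cork coaster, fixed, 90 diameter, 8 thick, on the table to the right of the caddy. Origin: centre of its underside
- bowl_a: white dessert bowl with a piece of cake, 124 diameter, 51 high, loose, beyond the coaster; leave it. Origin: centre of its underside
- bowl_b: white dessert bowl like the other, loose, to the left in front; leave it

How it is judged:
By the outcome, as a careful person would: the job done as asked, in the order asked, and still so for the second after the job is handed in, with the robot touching nothing.
It also fails if it takes over 72 s, if anything falls off the work surface, if the arm or the gripper's body presses on something with over 40 N, if the wrist force passes 120 N, or if a joint passes its speed limit or range.

### The arm

A 6-joint arm with a two-finger parallel gripper is mounted at the origin on the work surface. World frame = base frame: x ahead of the robot, y to its left, z up, the work surface at z = 0. Lengths are in m, angles in rad, forces in N, time in s.
With the tool pointing down it reaches from about 0.375 to 0.975 m from the base axis. Payload 3.8 kg.
Tool frame: the origin (TCP) lies where the fingers leave the gripper's body, on its centre line; the fingertips stand 73 mm ahead of it and the grasp point (between the pads) lies 54 mm ahead of it (nose_length is the distance from the TCP to the fingertips, in m); z points along the fingers, y is the line along which they close (so a half turn about z gives the same grasp; the last joint's range is limited). The gripper opens to 85 mm and grips with 20 to 120 N. Pads are 22 mm wide; open, the fingers measure 114 mm over their backs; the gripper's body (76 mm by 85 mm) begins 54 mm behind the grasp point. The pads swing forward as they close: fully open they stand 13 mm farther back than shut.
Start: joints at [1.148, 0.264, 1.604, -0, 1.274, -0.037], TCP at [0.254, 0.625, 0.304] pointing down, gripper open.
Joint ranges: [-2.63, 2.63], [-0.94, 2.18], [0.31, 2.57], [-1.31, 4.45], [0, 2.66], [-2.55, 2.55]. Speed limits (rad/s): [2.57, 2.57, 3.14, 3.14, 3.14, 3.14].

### API

Orientations are given as a rotation vector (axis times angle).
In Python, from workcell import read_state, read_camera, calibration, finish_job, look_for, cut_out, tip_of, nose_length gives the robot as it stands.
- The arm moves only by the tool step_arm, never from a script. Its argument "targets" is a list of rows, each a list of 3 entries, a list of its own where there are three numbers: the turn, a rotation vector about the tool's x, y, z in rad, then the shift along the tool's x, y, z in mm, then the finger opening in mm, from 0 to 85.4. In form: [[[ax, ay, az], [x, y, z], grip], ...]. A call has 1 to 5 rows; each row shifts and turns the commanded pose from where the row before left it, along the tool's axes as they then stand; what a row does not reach is not made up. A row lasts 1/12 s, in which the tool goes at most 41.7 mm and 7.16 degrees, less where a joint would pass 70% of its speed; a pose out of reach is approached as far as the arm can. A call with a gripper value outside its range is refused whole. The fingers move at their own pace and stop on an object; "grip_force" is the grip in N (left out, the last holds). Time passes only in rows, so rows that do not move let the fingers close. It gives the time, the measured TCP pose, the force, the opening and the grip force at its end, in the units of the state.
- read_state(): the state, without advancing time (a new reading comes with each control period).
- read_camera(name): name is "side" or "top"; returns the picture (420x560x3 uint8, red, green, blue); there is no depth.
- calibration(name): a dict with "camera_matrix" (3x3 intrinsics, pixels), "R" (3x3) and "t" (3): a world point X has camera coordinates R X + t. Camera axes: x right, y down, z forward; pixel columns grow to the right and rows downward; lengths in m; the calibration is good to about 2 mm. A picture is of the moment at which its call begins. calibration takes no time and is no camera call.
- finish_job(): hands the job in; it is judged then, once.
Trained networks look in the newest picture that a camera, given by its name, has taken for a name from the list of things; names that differ only in an ending like _2 or _b are one class to them, and where a whole thing is asked for, a point or a joint stands for the part that bears it (a point fixed in the world has none). Each returns a list of dicts, best first, with "score" (0 to 1); they miss things now and then, are a little off and sometimes report something else, mostly with a low value. They report only what shows in the picture. A call takes as long as a camera call.
- look_for(camera, query): "extent" ([left, top, right, bottom] in pixels, round what is visible of it).
- cut_out(camera, query): "region" (420x560 bool, what is visible of it) and "extent" ([left, top, right, bottom] in pixels, round what is visible of it).
- tip_of(camera, query): "at" ([row, column] in pixels: a listed point, or the origin of a listed thing).
The state is a dict: "time": time; "q": joint angles; "joint_vel": joint speeds; "joint_torque": joint torques, N m; "tool_pos": TCP position; "tcp_rot": TCP orientation; "wrist_force": force on the tool from outside, world axes, zero at the start; "torque": the same for the moment, N m; "width": opening from 0.0 (shut) to 1.0 (fully open); "grip_force": force on a finger pad.
Only numpy, scipy, OpenCV 4.12 (cv2) and the standard library are available. Lean on these libraries where they do the work, as an engineer would, in place of code of your own. Each camera call takes 0.05 s, during which the arm holds its last target. There are 200 camera calls.

## Working session

There is one attempt and no reset: what is moved stays moved. The work goes in short steps, Python scripts to look and compute and a tool call to move; the robot and the scene stay as the last step left them, time stands still between calls to the robot, and variables do not carry over. Pictures are saved under pics/ and viewed, at most 13 in all, crops included, and the job is handed in when it is done.

Besides the shell and the picture viewer there is one more tool, called in YAML: its name, and indented under it one key for each argument. step_arm: Moves the arm, as the interface text tells. Its arguments: {"type":"object","properties":{"targets":{"type":"array","items":{"type":"array"}},"grip_force":{"type":"number"}},"required":["targets"]}

```bash
ls; mkdir -p pics; python3 - <<'E'
from workcell import *
import cv2,numpy as np
print(read_state())
for c in("side","top"):
    im=read_camera(c); cv2.imwrite(f"pics/{c}0.png",im[:,:,::-1]); k=calibration(c); print(c,k, -k["R"].T@k["t"])
    for q in("bin","lid_handle","lid_hinge","stay_knob","stay_hinge","jar","white_jar","coaster","bowl_a"):
        print(q,[(np.round(d["at"],1).tolist(),round(d["score"],2)) for d in tip_of(c,q)[:3]],[(np.round(d["extent"]).tolist(),round(d["score"],2)) for d in look_for(c,q)[:2]])
E
```

```text
pics
{'time': 0.0, 'q': array([ 1.14809283e+00,  2.64754254e-01,  1.60544610e+00,  1.90660356e-05,
        1.27366918e+00, -3.69001944e-02]), 'joint_vel': array([ 0.00056466, -0.00149338, -0.00057631,  0.00231728, -0.0011404 ,
       -0.00012735]), 'joint_torque': array([-1.18463959e-03, -5.15107334e+01, -3.67312217e+01, -1.08050222e-04,
        1.29032318e-02,  1.02212144e-05]), 'tool_pos': array([0.25375902, 0.62484595, 0.30252215]), 'tcp_rot': array([-0.60217241, -3.0827927 ,  0.00347539]), 'wrist_force': array([-0.21205649, -0.4697686 ,  0.50127614]), 'torque': array([-0.04016055,  0.07183772, -0.02297656]), 'grip_force': 0.0, 'width': 0.9992073441323002}
side {'camera_matrix': array([[444.90818016,   0.        , 278.90516984],
       [  0.        , 444.90818016, 210.5744767 ],
       [  0.        ,   0.        ,   1.        ]]), 'R': array([[ 0.81411652, -0.58037919, -0.01934668],
       [-0.36833424, -0.49034436, -0.78986853],
       [ 0.44893672,  0.65017106, -0.61297097]]), 't': array([-0.45147897,  0.27228369,  0.88595114])} [ 0.07011189 -0.70453602  0.74939604]
bin [] [([25
[... 1122 characters left out ...]
[([214.0, 124.0, 366.0, 251.0], 0.89)]
lid_handle [([250.2, 308.1], 0.98)] [([242.0, 164.0, 364.0, 253.0], 0.92)]
lid_hinge [([165.1, 301.5], 0.72)] [([237.0, 163.0, 361.0, 253.0], 0.92), ([102.0, 229.0, 149.0, 271.0], 0.4)]
stay_knob [([177.4, 222.9], 0.7)] [([212.0, 142.0, 242.0, 195.0], 0.67), ([240.0, 164.0, 364.0, 253.0], 0.46)]
stay_hinge [([204.5, 241.5], 0.79), ([232.1, 424.1], 0.38)] [([210.0, 142.0, 246.0, 202.0], 0.83)]
jar [] [([215.0, 122.0, 363.0, 253.0], 0.31)]
white_jar [] []
coaster [([235.9, 421.9], 0.88)] [([407.0, 216.0, 436.0, 247.0], 0.9)]
bowl_a [([163.4, 408.1], 0.95), ([251.3, 129.5], 0.85)] [([101.0, 230.0, 150.0, 275.0], 0.96), ([393.0, 132.0, 439.0, 184.0], 0.95)]
```

View pics/top0.png

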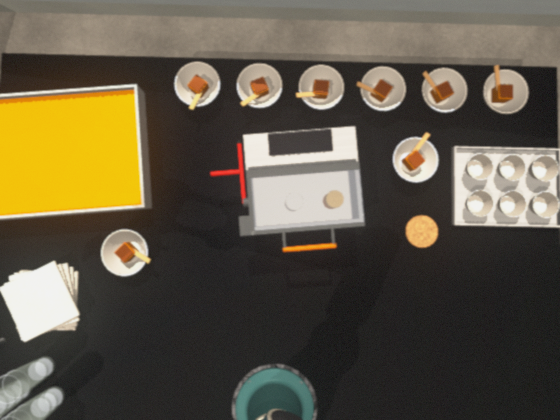

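View pics/side0.png

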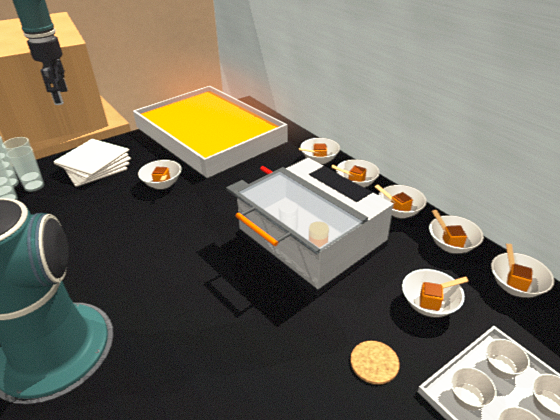

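Top view: the caddy is seen from above, with its rear deck corners near (col 244, row 135) and (355, 127). The handle is at (309, 248), the knob at about (212–240, 172), the amber jar at (334, 199), the white jar at (294, 201) and the coaster at (422, 232). The side view agrees. Its stay_knob hit at (row 171, col 270) fits the red tip visible there.

```bash
cat > h.py <<'E'
from workcell import *
import numpy as np
from scipy.spatial.transform import Rotation as Ro
from scipy.optimize import least_squares
C={c:calibration(c) for c in("side","top")}
def proj(c,X):
    k=C[c]; p=k["camera_matrix"]@(k["R"]@np.asarray(X)+k["t"]); return p[:2]/p[2]
def ray(c,u,v,z):
    k=C[c]; d=k["R"].T@np.linalg.solve(k["camera_matrix"],[u,v,1]); o=-k["R"].T@k["t"]; return o+d*(z-o[2])/d[2]
def cad(p,l):  # caddy pose (x,y,yaw), local m -> world
    return np.array([p[0],p[1],0])+Ro.from_rotvec([0,0,p[2]]).apply(l)
def rows(goal,Rg,grip,n=None,pos=None,Rc=None):
    """tool-frame rows to bring the TCP to goal/Rg"""
    s=read_state(); pos=s["tool_pos"] if pos is None else pos; Rc=Ro.from_rotvec(s["tcp_rot"]) if Rc is None else Rc
    w=(Rc.inv()*Rg).as_rotvec(); d=np.asarray(goal)-pos
    m=int(np.ceil(max(np.linalg.norm(d)/.040,np.linalg.norm(w)/.12,1))); n=max(n or 1,m)
    for i in range(n):
        Ri=Rc*Ro.from_rotvec(w*i/n)
        print([np.round(w/n,3).tolist(),np.round(Ri.inv().apply(d/n)*1000,1).tolist(),grip],end=",\n" if i<n-1 and i%5<4 else "\n--\n")
E
python3 - <<'E'
from h import *
obs=[("top",(-.172,0,.13),(308.1,250.2)),("top",(.03,0,.13),(301.5,165.1)),("top",(-.045,.154,.085),(241.5,204.5)),
("side",(-.172,0,.13),(257.4,228.6)),("side",(.03,0,.13),(322.6,192.7)),
("top",(.12,.14,.13),(244,135)),("top",(.12,-.14,.13),(355,127)),("side",(.12,-.14,.13),(390,208))]
f=lambda p:np.concatenate([proj(c,cad(p,l))-o for c,l,o in obs])
r=least_squares(f,[.6,0,.07],loss="soft_l1"); p=r.x; print(p); print(f(p).reshape(-1,2).round(1))
for n,l in dict(handle=(-.172,0,.13),hinge=(.03,0,.13),sp=(-.045,.154,.085)).items(): print(n,cad(p,l).round(4))
print("knob",[ (th,proj("top",cad(p,(-.045+.08*np.cos(th),.206,.085+.08*np.sin(th)))).round(1)) for th in(0,.1,.2)])
inv=lambda X:Ro.from_rotvec([0,0,-p[2]]).apply(X-np.array([p[0],p[1],0]))
for n,u,v in(("jar",334,199),("white",294,201)): X=ray("top",u,v,.12);print(n,X.round(4),inv(X).round(4))
X=ray("side",318,230,.12);print("jar side",X.round(4),inv(X).round(4))
for X in(ray("top",421.9,232,.008),ray("side",374.7,361.8,.008)):print("coaster",X.round(4))
E
```

```text
[ 0.61150474 -0.05857107  0.09077452]
[[-0.2 -2.2]
 [ 0.2  1.5]
 [ 1.7 -2.3]
 [-3.   2.4]
 [-1.4  1.4]
 [-1.  -0.4]
 [-0.2  0.1]
 [ 2.5 -2.9]]
handle [ 0.4402 -0.0742  0.13  ]
hinge [ 0.6414 -0.0559  0.13  ]
sp [0.5527 0.0907 0.085 ]
knob [(0, array([221.1, 172.9])), (0.1, array([220.7, 172.6])), (0.2, array([220.3, 172.7]))]
jar [ 0.5631 -0.1388  0.12  ] [-0.0555 -0.0755  0.12  ]
white [ 0.5561 -0.0387  0.12  ] [-0.0534  0.0249  0.12  ]
jar side [ 0.5591 -0.1444  0.12  ] [-0.0599 -0.0807  0.12  ]
coaster [ 0.4845 -0.4046  0.008 ]
coaster [ 0.4879 -0.4044  0.008 ]
```

```bash
cat >> h.py <<'E'
P=np.array([0.6115,-0.0586,0.0908])
def tool(yaw,tilt=0,side=0):
    """pointing down, tool y at caddy-yaw+yaw; tilt: turned so that z leans to caddy +x (about caddy y)"""
    c,s=np.cos(P[2]+yaw),np.sin(P[2]+yaw)
    R=Ro.from_matrix(np.array([[-(-s),c*1,0],[-c,s,0],[0,0,-1]])) if 0 else Ro.from_matrix(np.column_stack([(-s,c,0),(c,s,0),(0,0,-1)]))
    ax=np.array([-np.sin(P[2]),np.cos(P[2]),0])
    return Ro.from_rotvec(-ax*tilt)*R
E
python3 - <<'E'
from h import *
rows((.440,-.074,.26),tool(0),35)
E
```

```text
[[0.0, -0.0, 0.058], [-22.9, -30.4, 2.3], 35],
[[0.0, -0.0, 0.058], [-24.6, -29.0, 2.3], 35],
[[0.0, -0.0, 0.058], [-26.3, -27.6, 2.3], 35],
[[0.0, -0.0, 0.058], [-27.8, -26.0, 2.3], 35],
[[0.0, -0.0, 0.058], [-29.3, -24.4, 2.3], 35]
--
[[0.0, -0.0, 0.058], [-30.6, -22.7, 2.3], 35],
[[0.0, -0.0, 0.058], [-31.9, -20.9, 2.3], 35],
[[0.0, -0.0, 0.058], [-33.0, -19.0, 2.3], 35],
[[0.0, -0.0, 0.058], [-34.1, -17.1, 2.3], 35],
[[0.0, -0.0, 0.058], [-35.0, -15.1, 2.3], 35]
--
[[0.0, -0.0, 0.058], [-35.8, -13.0, 2.3], 35],
[[0.0, -0.0, 0.058], [-36.5, -10.9, 2.3], 35],
[[0.0, -0.0, 0.058], [-37.1, -8.8, 2.3], 35],
[[0.0, -0.0, 0.058], [-37.5, -6.7, 2.3], 35],
[[0.0, -0.0, 0.058], [-37.8, -4.5, 2.3], 35]
--
[[0.0, -0.0, 0.058], [-38.0, -2.3, 2.3], 35],
[[0.0, -0.0, 0.058], [-38.1, -0.1, 2.3], 35],
[[0.0, -0.0, 0.058], [-38.0, 2.1, 2.3], 35],
[[0.0, -0.0, 0.058], [-37.9, 4.2, 2.3], 35]
--
```

step_arm:
  targets:
    - [[0,0,0.058],[-23,-30,2],35]
    - [[0,0,0.058],[-25,-29,2],35]
    - [[0,0,0.058],[-26,-28,2],35]
    - [[0,0,0.058],[-28,-26,2],35]
    - [[0,0,0.058],[-29,-24,2],35]
  grip_force: 25

```text
time: 2.32
tool_pos: [0.3032, 0.44, 0.2937]
tcp_rot: [1.045, 2.963, -0.0]
wrist_force: [-0.4, -0.6, 0.3]
width: 0.41
grip_force: 0.0
```

step_arm:
  targets:
    - [[0,0,0.058],[-31,-23,2],35]
    - [[0,0,0.058],[-32,-21,2],35]
    - [[0,0,0.058],[-33,-19,2],35]
    - [[0,0,0.058],[-34,-17,2],35]
    - [[0,0,0.058],[-35,-15,2],35]

```text
time: 2.73
tool_pos: [0.3517, 0.2553, 0.2841]
tcp_rot: [1.462, 2.78, 0.001]
wrist_force: [0.5, -0.1, -0.1]
width: 0.408
grip_force: 0.0
```

step_arm:
  targets:
    - [[0,0,0.058],[-36,-13,2],35]
    - [[0,0,0.058],[-36,-11,2],35]
    - [[0,0,0.058],[-37,-9,2],35]
    - [[0,0,0.058],[-37,-7,2],35]
    - [[0,0,0.058],[-38,-4,2],35]

```text
time: 3.15
tool_pos: [0.3994, 0.0714, 0.2743]
tcp_rot: [1.848, 2.539, 0.002]
wrist_force: [0.9, 0.1, -0.3]
width: 0.406
grip_force: 0.0
```

step_arm:
  targets:
    - [[0,0,0.058],[-38,-2,2],35]
    - [[0,0,0.058],[-38,0,2],35]
    - [[0,0,0.058],[-38,2,2],35]
    - [[0,0,0.058],[-38,4,2],35]
    - [[0,0,0],[0,0,0],35]

```text
time: 3.57
tool_pos: [0.4389, -0.0798, 0.2662]
tcp_rot: [2.134, 2.301, -0.002]
wrist_force: [0.3, 0.1, 0.1]
width: 0.413
grip_force: 0.0
```

```bash
python3 - <<'E'
from h import *
import cv2
im=read_camera("side"); cv2.imwrite("pics/s1.png",cv2.resize(im[120:320,140:420,::-1],None,fx=2.8,fy=2.8))
s=read_state();print(s["time"],s["tool_pos"],s["q"],s["wrist_force"],s["width"], nose_length())
print([(d["at"],d["score"]) for d in tip_of("side","lid_handle")])
for g in((.440,-.074,.188),): rows(g,tool(0),35)
print("grasp now",proj("side",s["tool_pos"]+[0,0,-.054]), "handle pred",proj("side",(.440,-.074,.134)))
E
```

```text
Traceback (most recent call last):
TypeError: 'float' object is not callable
```

```bash
python3 - <<'E'
from h import *
s=read_state();print(s["time"],s["tool_pos"],s["q"],s["width"], nose_length)
print([(d["at"],d["score"]) for d in tip_of("side","lid_handle")])
for g in((.440,-.074,.188),): rows(g,tool(0),35)
print("grasp now",proj("side",s["tool_pos"]+[0,0,-.054]), "handle pred",proj("side",(.440,-.074,.134)))
E
```

```text
3.6167 [ 0.43822906 -0.07728644  0.26606711] [-2.30181989e-01 -1.54965719e-01  2.11564743e+00 -6.44577933e-04
  1.18035415e+00 -3.07119772e-01] 0.4081177276562065 0.0726
[([228.6, 255.4], 0.66)]
[[-0.0, -0.0, -0.006], [0.7, 1.2, 39.0], 35],
[[-0.0, -0.0, -0.006], [0.7, 1.2, 39.0], 35]
--
grasp now [252.30438288 201.33600149] handle pred [254.2091764  229.55184459]
```

View pics/s1.png

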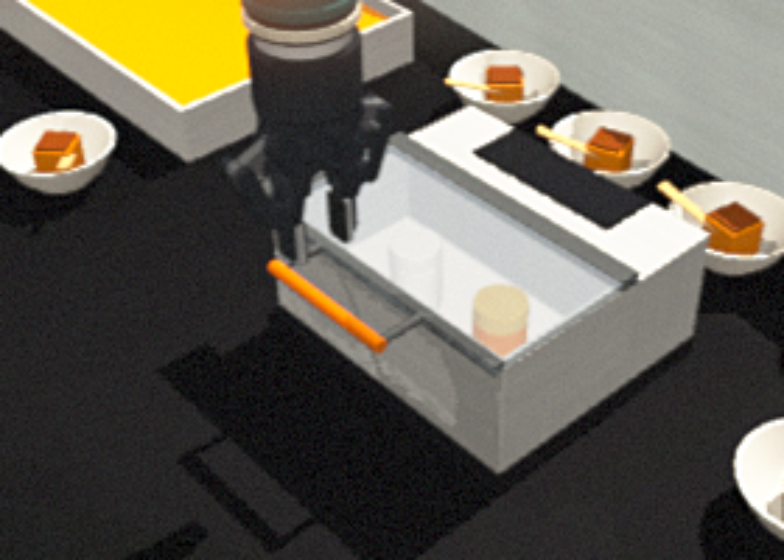

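The bar's centre is at crop (327, 305), which is full-frame (257, 229). The fingers are above it and agree with the prediction to within about 3 px, so I'm descending and gripping.

step_arm:
  targets:
    - [[0,0,-0.006],[0,2,30],35]
    - [[0,0,-0.006],[0,2,30],35]
    - [[0,0,0],[0,0,18],35]
    - [[0,0,0],[0,0,0],35]
    - [[0,0,0],[0,0,0],10]
  grip_force: 25

```text
time: 4.08
tool_pos: [0.4407, -0.0725, 0.1871]
tcp_rot: [-2.109, -2.325, 0.002]
wrist_force: [0.8, 0.1, 1.1]
width: 0.286
grip_force: 0.0
```

step_arm:
  targets:
    - [[0,0,0],[0,0,0],5]
    - [[0,0,0],[0,0,0],5]
    - [[0,0,0],[0,0,0],5]
    - [[0,0,0],[0,0,0],5]

```text
time: 4.42
tool_pos: [0.4439, -0.0729, 0.1903]
tcp_rot: [2.111, 2.322, 0.008]
wrist_force: [3.3, 3.4, -2.5]
width: 0.13
grip_force: 24.9
```

```bash
cat >> h.py <<'E'
def arc(r,a0,a1,n,grip,cx,sgn):
    """rows for tool held down, tool y along caddy +x, grasp moving on a circle: pos=(sgn*r*cos a, r*sin a)"""
    a=np.linspace(a0,a1,n+1)
    for i in range(n):
        d=1000*r*np.array([sgn*(np.cos(a[i+1])-np.cos(a[i])),np.sin(a[i+1])-np.sin(a[i])])
        print([[0,0,0],[0,round(d[0],1),round(-d[1],1)],grip],end=",\n" if i<n-1 and i%5<4 else "\n--\n")
E
python3 - <<'E'
from h import *
s=read_state();print(s["time"],s["tool_pos"],Ro.from_rotvec(s["tcp_rot"]).as_matrix().round(3),s["q"],s["wrist_force"],s["width"]*85.4,s["grip_force"])
h=cad(P,(.03,0,.13)); t=s["tool_pos"]-h; print(Ro.from_rotvec([0,0,-P[2]]).apply(t))
arc(.202,0,1.8,20,5,0,-1)
E
```

```text
4.4167 [ 0.44387996 -0.07287813  0.19025197] [[-0.095  0.995  0.006]
 [ 0.995  0.095  0.001]
 [ 0.001  0.006 -1.   ]] [-0.21960047 -0.06698262  2.18812284  0.00285311  1.01500243 -0.31648496] [ 3.30511019  3.40521503 -2.49872536] 11.11462065501482 24.874710738658905
[-0.19822421  0.00097968  0.06025197]
[[0, 0, 0], [0, np.float64(0.8), np.float64(-18.2)], 5],
[[0, 0, 0], [0, np.float64(2.4), np.float64(-18.0)], 5],
[[0, 0, 0], [0, np.float64(4.1), np.float64(-17.7)], 5],
[[0, 0, 0], [0, np.float64(5.6), np.float64(-17.3)], 5],
[[0, 0, 0], [0, np.float64(7.2), np.float64(-16.7)], 5]
--
[[0, 0, 0], [0, np.float64(8.6), np.float64(-16.0)], 5],
[[0, 0, 0], [0, np.float64(10.0), np.float64(-15.2)], 5],
[[0, 0, 0], [0, np.float64(11.4), np.float64(-14.2)], 5],
[[0, 0, 0], [0, np.float64(12.6), np.float64(-13.1)], 5],
[[0, 0, 0], [0, np.float64(13.7), np.float64(-11.9)], 5]
--
[[0, 0, 0], [0, np.float64(14.7), np.float64(-10.6)], 5],
[[0, 0, 0], [0, np.float64(15.6), np.float64(-9.3)], 5],
[[0, 0, 0], [0, np.float64(16.4), np.float64(-7.8)], 5],
[[0, 0, 0], [0, np.float64(17.0), np.float64(-6.3)], 5],
[[0, 0, 0], [0, np.float64(17.5), np.float64(-4.8)], 5]
--
[[0, 0, 0], [0, np.float64(17.9), np.float64(-3.2)], 5],
[[0, 0, 0], [0, np.float64(18.1), np.float64(-1.6)], 5],
[[0, 0, 0], [0, np.float64(18.2), np.float64(0.1)], 5],
[[0, 0, 0], [0, np.float64(18.1), np.float64(1.7)], 5],
[[0, 0, 0], [0, np.float64(17.9), np.float64(3.3)], 5]
--
```

step_arm:
  targets:
    - [[0,0,0],[0,1,-18],5]
    - [[0,0,0],[0,2.5,-18],5]
    - [[0,0,0],[0,4,-18],5]
    - [[0,0,0],[0,5.5,-17],5]
    - [[0,0,0],[0,7,-17],5]

```text
time: 4.83
tool_pos: [0.4677, -0.0705, 0.2799]
tcp_rot: [2.105, 2.315, 0.022]
wrist_force: [27.9, 6.0, -18.3]
width: 0.129
grip_force: 26.0
```

step_arm:
  targets:
    - [[0,0,0],[0,8.5,-16],5]
    - [[0,0,0],[0,10,-15],5]
    - [[0,0,0],[0,11.5,-14],5]
    - [[0,0,0],[0,12.5,-13],5]
    - [[0,0,0],[0,13.5,-12],5]

```text
time: 5.25
tool_pos: [0.5216, -0.0651, 0.3445]
tcp_rot: [2.108, 2.321, 0.013]
wrist_force: [19.6, 1.0, -27.9]
width: 0.131
grip_force: 24.2
```

```bash
sed -i 's/^P=.*/P=np.array([0.615,-0.0586,0.0908])/' h.py; python3 - <<'E'
from h import *
s=read_state(); h=cad(P,(.03,0,.13)); t=Ro.from_rotvec([0,0,-P[2]]).apply(s["tool_pos"]-h)-[0,0,.054]; print(t,np.hypot(t[0],t[2]),np.arctan2(t[2],-t[0]),s["wrist_force"],s["q"])
E
```

```text
[-0.12356201  0.00203528  0.16047962] 0.20253710263684985 0.9146461493486224 [ 19.56360561   0.9953756  -27.85920734] [-0.17354732 -0.04921847  1.87398888  0.00412484  1.30758706 -0.27060651]
```

step_arm:
  targets:
    - [[0,0,0],[0,4,4],5]
    - [[0,0,0],[0,15,-10.5],5]
    - [[0,0,0],[0,15.5,-9],5]
    - [[0,0,0],[0,16.5,-8],5]
    - [[0,0,0],[0,17,-6],5]

```text
time: 5.67
tool_pos: [0.5852, -0.0588, 0.3786]
tcp_rot: [2.112, 2.325, 0.003]
wrist_force: [-3.1, 3.3, 0.6]
width: 0.127
grip_force: 25.8
```

step_arm:
  targets:
    - [[0,0,0],[0,17.5,-5],5]
    - [[0,0,0],[0,18,-3],5]
    - [[0,0,0],[0,18,-1.5],5]

```text
time: 5.92
tool_pos: [0.6388, -0.0535, 0.3879]
tcp_rot: [2.112, 2.326, 0.004]
wrist_force: [-2.0, 2.8, 3.3]
width: 0.128
grip_force: 25.9
```

```bash
cat >> h.py <<'E'
def lidang():
    s=read_state(); h=cad(P,(.03,0,.13)); R=Ro.from_rotvec(s["tcp_rot"]); t=Ro.from_rotvec([0,0,-P[2]]).apply(s["tool_pos"]+R.apply([0,0,.054])-h); print(t.round(4),np.hypot(t[0],t[2]).round(4),"ang",np.arctan2(t[2],-t[0]).round(3),s["wrist_force"].round(1),s["q"].round(2),s["time"])
E
python3 - <<'E'
from h import *
lidang()
E
```

```text
[-0.0057  0.003   0.2039] 0.204 ang 1.543 [-2.   2.8  3.3] [-0.12  0.16  1.58  0.    1.4  -0.22] 5.9167
```

step_arm:
  targets:
    - [[0,0,0],[0,14,0],5]
    - [[0,0,0],[0,13,1],5]
    - [[0,0,0],[0,11,2],5]
    - [[0,0,0],[0,8,2],5]
    - [[0,0,0],[0,2,0],5]

```text
time: 6.33
tool_pos: [0.6881, -0.0486, 0.3829]
tcp_rot: [2.11, 2.324, 0.008]
wrist_force: [-0.3, 6.9, 4.7]
width: 0.126
grip_force: 26.3
```

```bash
python3 - <<'E'
from h import *
lidang()
E
```

```text
[0.044  0.0034 0.1989] 0.2037 ang 1.788 [-0.3  6.9  4.7] [-0.11  0.25  1.47  0.    1.41 -0.2 ] 6.3333
```

step_arm:
  targets:
    - [[0,0,0],[0,3,0.5],5]
    - [[0,0,0],[0,1,0],34]
    - [[0,0,0],[0,0,0],34]
    - [[0,0,0],[0,0,-20],34]
    - [[0,0,0],[0,0,-35],34]

```text
time: 6.75
tool_pos: [0.6882, -0.0506, 0.4287]
tcp_rot: [-2.108, -2.318, 0.012]
wrist_force: [0.3, 0.2, -0.2]
width: 0.395
grip_force: 0.0
```

```bash
python3 - <<'E'
from h import *
import cv2
lidang()
im=read_camera("side"); cv2.imwrite("pics/s2.png",cv2.resize(im[40:300,140:420,::-1],None,fx=2.2,fy=2.2))
print([(d["at"],round(d["score"],2)) for d in tip_of("side","stay_knob")],[(d["at"],d["score"]) for d in tip_of("side","lid_handle")], [proj("side",cad(P,(.03+.202*.227,0,.13+.197)))])
for th in(0,.1,.2): print(th,proj("side",cad(P,(-.045+.08*np.cos(th),.206,.085+.08*np.sin(th)))))
g1=cad(P,(.0346,.225,.30)); g2=cad(P,(.0346,.219,.148))
rows(g1,tool(0),34); rows(g2,tool(0),34,pos=g1,Rc=tool(0))
E
```

```text
[0.043  0.0013 0.2447] 0.2485 ang 1.745 [ 0.3  0.2 -0.2] [-0.11  0.25  1.39 -0.    1.51 -0.2 ] 6.75
[([171.6, 268.3], 0.63)] [([111.5, 340.6], 0.72)] [array([341.06720481, 111.13323448])]
0 [269.31897363 173.66615535]
0.1 [269.11026632 171.25044961]
0.2 [268.67461043 168.94619565]
[[0.001, 0.0, 0.001], [32.1, -6.0, 19.8], 34],
[[0.001, 0.0, 0.001], [32.1, -6.0, 19.8], 34],
[[0.001, 0.0, 0.001], [32.1, -6.0, 19.8], 34],
[[0.001, 0.0, 0.001], [32.1, -6.0, 19.8], 34],
[[0.001, 0.0, 0.001], [32.1, -6.0, 19.8], 34]
--
[[0.001, 0.0, 0.001], [32.1, -6.0, 19.8], 34],
[[0.001, 0.0, 0.001], [32.0, -6.0, 19.9], 34]
--
[[0.0, 0.0, 0.0], [-1.5, -0.0, 38.0], 34],
[[0.0, 0.0, 0.0], [-1.5, -0.0, 38.0], 34],
[[0.0, 0.0, 0.0], [-1.5, -0.0, 38.0], 34],
[[0.0, 0.0, 0.0], [-1.5, -0.0, 38.0], 34]
--
```

View pics/s2.png

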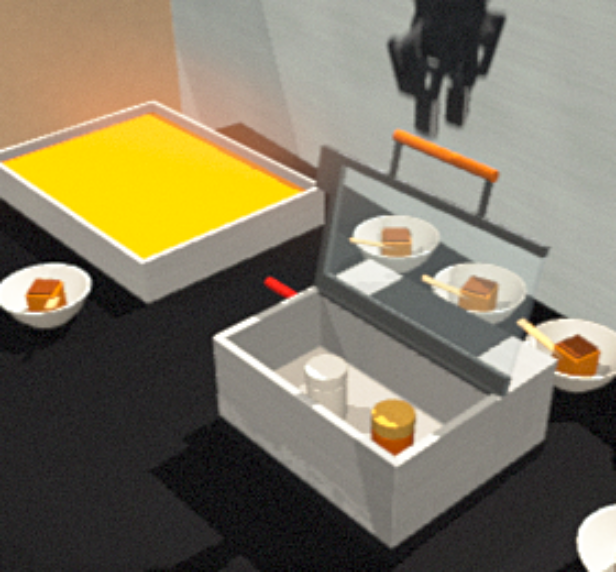

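The lid stands fully back: handle predicted at (341, 111), observed at (341, 112). The red knob shows at crop (275, 288), and its measured pixel fits a stay angle of about 0.1.

step_arm:
  targets:
    - [[0,0,0],[37,-7,0],34]
    - [[0,0,0],[37,-7,0],34]
    - [[0,0,0],[38,-7,0],34]
    - [[0,0,0],[38,-7,0],34]
    - [[0,0,0],[38,-7,0],34]

```text
time: 7.32
tool_pos: [0.6364, 0.1343, 0.4333]
tcp_rot: [-2.115, -2.323, 0.002]
wrist_force: [1.0, 0.0, 0.0]
width: 0.403
grip_force: 0.0
```

step_arm:
  targets:
    - [[0,0,0],[37,-7,10],34]
    - [[0,0,0],[0,0,40],34]
    - [[0,0,0],[0,0,40],34]
    - [[0,0,0],[0,0,40],34]
    - [[0,0,0],[0,0,0],34]

```text
time: 7.73
tool_pos: [0.6211, 0.1686, 0.2925]
tcp_rot: [-2.106, -2.318, 0.025]
wrist_force: [-2.2, -0.7, -2.2]
width: 0.394
grip_force: 0.0
```

```bash
python3 - <<'E'
from h import *
lidang()
rows(cad(P,(.0346,.219,.148)),tool(0),34,n=5)
arc(.08,.1,1.66,14,5,0,1)
k=[d["at"] for d in tip_of("top","stay_knob")];print(k,proj("top",cad(P,(.0346,.206,.093))))
E
```

```text
[-0.0043  0.2255  0.1085] 0.1086 ang 1.531 [-2.2 -0.7 -2.2] [ 0.23  0.22  1.68 -0.    1.26  0.13] 7.7333
[[-0.004, 0.001, 0.001], [-1.3, 2.1, 28.9], 34],
[[-0.004, 0.001, 0.001], [-1.3, 2.0, 28.9], 34],
[[-0.004, 0.001, 0.001], [-1.3, 1.9, 28.9], 34],
[[-0.004, 0.001, 0.001], [-1.3, 1.8, 28.9], 34],
[[-0.004, 0.001, 0.001], [-1.3, 1.7, 28.9], 34]
--
[[0, 0, 0], [0, np.float64(-1.4), np.float64(-8.8)], 5],
[[0, 0, 0], [0, np.float64(-2.4), np.float64(-8.6)], 5],
[[0, 0, 0], [0, np.float64(-3.3), np.float64(-8.3)], 5],
[[0, 0, 0], [0, np.float64(-4.2), np.float64(-7.9)], 5],
[[0, 0, 0], [0, np.float64(-5.0), np.float64(-7.3)], 5]
--
[[0, 0, 0], [0, np.float64(-5.8), np.float64(-6.7)], 5],
[[0, 0, 0], [0, np.float64(-6.5), np.float64(-6.1)], 5],
[[0, 0, 0], [0, np.float64(-7.2), np.float64(-5.3)], 5],
[[0, 0, 0], [0, np.float64(-7.7), np.float64(-4.5)], 5],
[[0, 0, 0], [0, np.float64(-8.2), np.float64(-3.6)], 5]
--
[[0, 0, 0], [0, np.float64(-8.5), np.float64(-2.6)], 5],
[[0, 0, 0], [0, np.float64(-8.8), np.float64(-1.7)], 5],
[[0, 0, 0], [0, np.float64(-8.9), np.float64(-0.7)], 5],
[[0, 0, 0], [0, np.float64(-8.9), np.float64(0.3)], 5]
--
[[177.4, 222.9]] [220.75999781 171.29524284]
```

step_arm:
  targets:
    - [[0,0,0],[-1,1.5,33],34]
    - [[0,0,0],[-1,2,33],34]
    - [[0,0,0],[-1,2,33],34]
    - [[0,0,0],[-1,2,26],34]
    - [[0,0,0],[-1,1,14],34]

```text
time: 8.2
tool_pos: [0.6363, 0.165, 0.1647]
tcp_rot: [-2.114, -2.324, 0.001]
wrist_force: [0.2, -0.9, 0.1]
width: 0.4
grip_force: 0.0
```

```bash
python3 - <<'E'
from h import *
import cv2
im=read_camera("top"); cv2.imwrite("pics/t3.png",cv2.resize(im[100:280,150:400,::-1],None,fx=3,fy=3))
s=read_state();print(s["tool_pos"],s["wrist_force"],s["tcp_rot"]); g=cad(P,(.0346,.219,.148)); print(g)
E
```

```text
[0.63530672 0.1646012  0.16251961] [-1.31902619 -0.54926817 -1.12460852] [-2.11299027 -2.32219895  0.00531276]
[0.62959958 0.1626352  0.148     ]
```

View pics/t3.png

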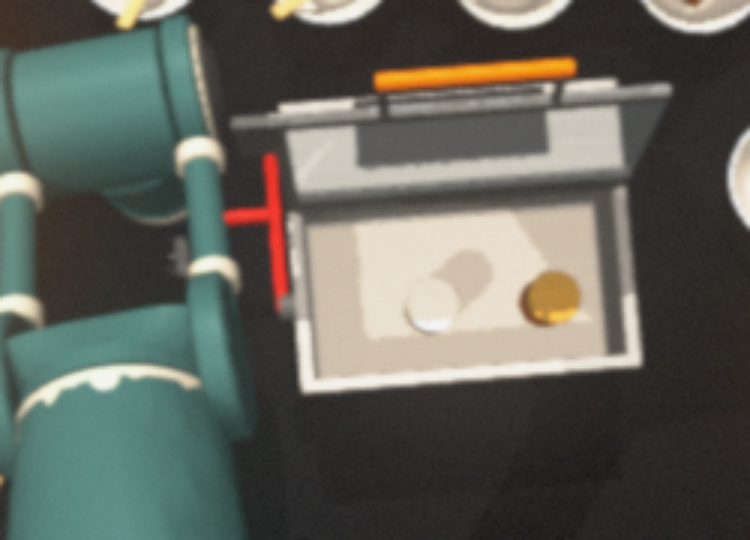

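Knob at crop row 216, so full row 172 (predicted 171). The tool is about 7 mm too far in +x, so I'm correcting that and going down to grip.

step_arm:
  targets:
    - [[0,0,0],[-1,-6.5,4],34]
    - [[0,0,0],[0,0,10],34]
    - [[0,0,0],[0,0,0],12]
    - [[0,0,0],[0,0,0],5]
    - [[0,0,0],[0,0,0],5]
  grip_force: 25

```text
time: 8.67
tool_pos: [0.6285, 0.1639, 0.152]
tcp_rot: [-2.112, -2.324, 0.003]
wrist_force: [-4.3, -0.8, 0.9]
width: 0.125
grip_force: 25.4
```

step_arm:
  targets:
    - [[0,0,0],[0,0,0],5]
    - [[0,0,0],[0,0,0],5]

```text
time: 8.83
tool_pos: [0.6285, 0.1639, 0.1517]
tcp_rot: [-2.112, -2.324, 0.003]
wrist_force: [-5.6, -1.3, -0.3]
width: 0.128
grip_force: 25.4
```

```bash
cat >> h.py <<'E'
def stay():
    s=read_state(); h=cad(P,(-.045,.154,.085)); t=Ro.from_rotvec([0,0,-P[2]]).apply(s["tool_pos"]-[0,0,.054]-h); print(t.round(4),np.hypot(t[0],t[2]).round(4),"ang",np.arctan2(t[2],t[0]).round(3),s["wrist_force"].round(1),s["q"].round(2),s["time"],s["width"]*85.4)
E
python3 - <<'E'
from h import *
stay()
E
```

```text
[0.0786 0.0664 0.0127] 0.0796 ang 0.161 [-5.6 -1.3 -0.3] [ 0.22  0.35  1.79 -0.    1.    0.12] 8.8333 10.900443912197778
```

step_arm:
  targets:
    - [[0,0,0],[0,-1.5,-9],5]
    - [[0,0,0],[0,-2.5,-8.5],5]
    - [[0,0,0],[0,-3.5,-8],5]
    - [[0,0,0],[0,-4,-8],5]
    - [[0,0,0],[0,-5,-7],5]

```text
time: 9.25
tool_pos: [0.6146, 0.1626, 0.1944]
tcp_rot: [2.111, 2.322, 0.006]
wrist_force: [3.4, -0.6, -0.8]
width: 0.124
grip_force: 24.4
```

```bash
python3 - <<'E'
from h import *
stay()
E
```

```text
[0.0646 0.0663 0.0554] 0.0851 ang 0.708 [ 3.4 -0.6 -0.8] [ 0.22  0.27  1.8  -0.    1.06  0.12] 9.25 10.609994643550506
```

step_arm:
  targets:
    - [[0,0,0],[0,-5,-6.5],5]
    - [[0,0,0],[0,-6,-6],5]
    - [[0,0,0],[0,-6.5,-5],5]
    - [[0,0,0],[0,-7,-4.5],5]
    - [[0,0,0],[0,-7.5,-4],5]

```text
time: 9.67
tool_pos: [0.5853, 0.1597, 0.2231]
tcp_rot: [2.108, 2.318, 0.016]
wrist_force: [7.9, -1.3, 6.6]
width: 0.125
grip_force: 24.5
```

step_arm:
  targets:
    - [[0,0,0],[0,-7.5,-3],5]
    - [[0,0,0],[0,-8,-2],5]
    - [[0,0,0],[0,-8,-1.5],5]
    - [[0,0,0],[0,-8,-0.5],5]
    - [[0,0,0],[0,-4,0],5]

```text
time: 10.08
tool_pos: [0.5489, 0.1561, 0.231]
tcp_rot: [2.108, 2.319, 0.014]
wrist_force: [3.7, -3.3, 12.3]
width: 0.128
grip_force: 26.4
```

```bash
python3 - <<'E'
from h import *
stay()
E
```

```text
[-0.0013  0.0658  0.092 ] 0.092 ang 1.585 [ 3.7 -3.3 12.3] [ 0.23  0.12  1.91 -0.    1.1   0.14] 10.0833 10.91434444321998
```

step_arm:
  targets:
    - [[0,0,0],[0,-4,-3],5]
    - [[0,0,0],[0,-3,0],5]
    - [[0,0,0],[0,-2,0],5]
    - [[0,0,0],[0,0,0],5]

```text
time: 10.42
tool_pos: [0.5405, 0.1553, 0.2315]
tcp_rot: [2.108, 2.319, 0.014]
wrist_force: [8.8, -1.4, 4.6]
width: 0.123
grip_force: 25.4
```

```bash
python3 - <<'E'
from h import *
stay()
E
```

```text
[-0.0098  0.0657  0.0925] 0.093 ang 1.676 [ 8.8 -1.4  4.6] [ 0.24  0.1   1.93 -0.    1.1   0.14] 10.4167 10.54663854915338
```

step_arm:
  targets:
    - [[0,0,0],[0,-3,0],5]
    - [[0,0,0],[0,-2,0],5]
    - [[0,0,0],[0,0,0],5]

```text
time: 10.67
tool_pos: [0.5394, 0.1551, 0.2317]
tcp_rot: [2.103, 2.314, 0.025]
wrist_force: [22.7, -0.6, -4.9]
width: 0.127
grip_force: 24.9
```

```bash
python3 - <<'E'
from h import *
stay()
E
```

```text
[-0.0109  0.0656  0.0927] 0.0933 ang 1.688 [22.7 -0.6 -4.9] [ 0.24  0.1   1.94 -0.    1.09  0.14] 10.6667 10.88738971659699
```

step_arm:
  targets:
    - [[0,0,0],[0,4,0],5]
    - [[0,0,0],[0,0,0],30]
    - [[0,0,0],[0,0,0],30]
    - [[0,0,0],[0,0,-30],30]
    - [[0,0,0],[0,0,-40],30]

```text
time: 11.08
tool_pos: [0.5317, 0.1544, 0.2926]
tcp_rot: [-2.108, -2.318, 0.017]
wrist_force: [0.1, 0.9, -0.1]
width: 0.349
grip_force: 0.0
```

step_arm:
  targets:
    - [[0,0,0],[0,0,-40],30]
    - [[0,0,0],[0,0,-40],30]
    - [[0,0,0],[0,0,-40],30]
    - [[0,0,0],[0,0,-10],30]

```text
time: 11.42
tool_pos: [0.5363, 0.1557, 0.4352]
tcp_rot: [2.11, 2.322, 0.011]
wrist_force: [0.8, -0.7, 1.3]
width: 0.353
grip_force: 0.0
```

```bash
python3 - <<'E'
from h import *
print(read_state()["time"],read_state()["tool_pos"])
print([(d["at"],round(d["score"],2)) for d in tip_of("side","stay_knob")],[proj("side",cad(P,(-.052,.206,.165)))])
print([(d["at"],round(d["score"],2)) for d in tip_of("top","stay_knob")],[proj("top",cad(P,(-.052,.206,.165)))])
g=np.array([.689,-.049,.445]);rows(g,tool(0),30)
rows([.689,-.049,.383],tool(0),30,pos=g,Rc=tool(0))
E
```

```text
11.4167 [0.53627628 0.15567434 0.43521201]
[([171.6, 268.3], 0.63)] [array([241.74323591, 159.7302854 ])]
[([172.8, 220.3], 0.79)] [array([219.10913283, 202.96555197])]
[[0.001, -0.0, 0.001], [-31.2, 19.0, -1.9], 30],
[[0.001, -0.0, 0.001], [-31.1, 19.0, -1.9], 30],
[[0.001, -0.0, 0.001], [-31.1, 19.0, -1.9], 30],
[[0.001, -0.0, 0.001], [-31.1, 19.0, -1.9], 30],
[[0.001, -0.0, 0.001], [-31.1, 19.1, -1.9], 30]
--
[[0.001, -0.0, 0.001], [-31.1, 19.1, -2.0], 30],
[[0.001, -0.0, 0.001], [-31.1, 19.1, -2.0], 30]
--
[[0.0, 0.0, 0.0], [0.0, 0.0, 31.0], 30],
[[0.0, 0.0, 0.0], [0.0, 0.0, 31.0], 30]
--
```

```bash
python3 - <<'E'
from h import *
for c in("side","top"):
    read_camera(c); print(c,[(d["at"],round(d["score"],2)) for d in tip_of(c,"stay_knob")],proj(c,cad(P,(-.052,.206,.165))))
    print([(d["at"],round(d["score"],2)) for d in tip_of(c,"lid_handle")], proj(c,cad(P,(.03+.202*.227,0,.13+.197))))
E
```

```text
side [([158.4, 240.2], 0.7)] [241.74323591 159.7302854 ]
[([108.6, 342.2], 0.58)] [341.06720481 111.13323448]
top [([205.8, 221.8], 0.45), ([251.9, 133.1], 0.41)] [219.10913283 202.96555197]
[([125.5, 309.2], 0.78)] [308.11597016 125.77712327]
```

step_arm:
  targets:
    - [[0,0,0],[-31,19,-5],30]
    - [[0,0,0],[-31,19,-5],30]
    - [[0,0,0],[-31,19,-2],30]
    - [[0,0,0],[-31,19,-2],30]
    - [[0,0,0],[-31,19,0],30]

```text
time: 12.23
tool_pos: [0.6458, 0.0085, 0.4406]
tcp_rot: [-2.112, -2.324, 0.002]
wrist_force: [0.8, 0.4, 0.9]
width: 0.354
grip_force: 0.0
```

step_arm:
  targets:
    - [[0,0,0],[-31,19,0],30]
    - [[0,0,0],[-31,19,0],30]
    - [[0,0,0],[0,0,0],30]

```text
time: 12.48
tool_pos: [0.6913, -0.054, 0.4378]
tcp_rot: [-2.118, -2.319, 0.007]
wrist_force: [-0.3, 0.5, -0.7]
width: 0.352
grip_force: 0.0
```

```bash
python3 - <<'E'
from h import *
import cv2
im=read_camera("side"); cv2.imwrite("pics/s4.png",cv2.resize(im[40:300,140:420,::-1],None,fx=2.2,fy=2.2))
print([(d["at"],round(d["score"],2)) for d in tip_of("side","lid_handle")], proj("side",cad(P,(.03+.202*.227,0,.13+.197))))
lidang(); rows([.689,-.049,.383],tool(0),30)
E
```

```text
[([107.5, 343.0], 0.8)] [341.06720481 111.13323448]
[0.0444 0.0022 0.2548] 0.2587 ang 1.743 [-1.   0.  -0.2] [-0.11  0.25  1.38  0.    1.52 -0.2 ] 12.5833
[[-0.002, -0.001, 0.001], [0.3, 0.1, 27.9], 30],
[[-0.002, -0.001, 0.001], [0.3, 0.0, 27.9], 30]
--
```

View pics/s4.png

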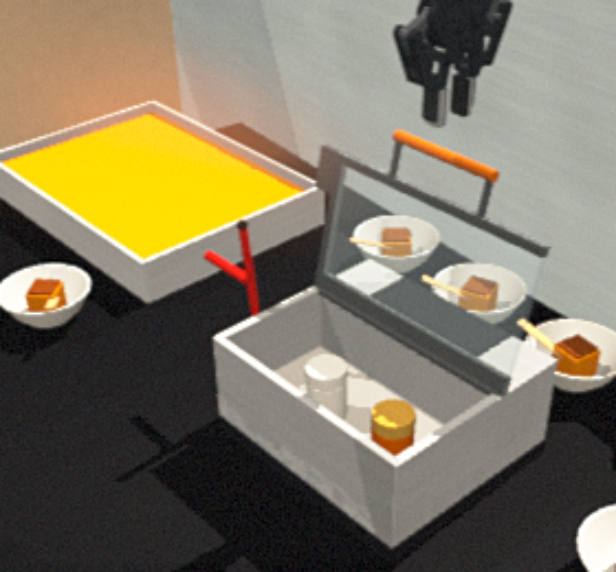

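The stay stands up with its black tip at crop (242, 226), and the lid is still back with its bar at crop (445, 155). I'm descending onto the bar.

step_arm:
  targets:
    - [[0,0,0],[0,0,30],30]
    - [[0,0,0],[0,0,25],30]
    - [[0,0,0],[0,0,0],30]
    - [[0,0,0],[0,0,0],5]
    - [[0,0,0],[0,0,0],5]
  grip_force: 25

```text
time: 13.0
tool_pos: [0.6882, -0.0472, 0.387]
tcp_rot: [-2.111, -2.324, 0.001]
wrist_force: [-0.4, 1.1, -6.1]
width: 0.127
grip_force: 26.5
```

step_arm:
  targets:
    - [[0,0,0],[0,0,0],5]
    - [[0,0,0],[0,0,0],5]

```text
time: 13.17
tool_pos: [0.6884, -0.0473, 0.3869]
tcp_rot: [-2.111, -2.324, -0.0]
wrist_force: [-1.5, 2.0, -7.5]
width: 0.129
grip_force: 26.3
```

```bash
python3 - <<'E' | sed 's/np.float64//g'
from h import *
lidang(); print(read_state()["width"]*85.4)
arc(.202,1.8,.97,12,5,0,-1)
E
```

```text
[0.0441 0.0046 0.2029] 0.2076 ang 1.785 [-1.5  2.  -7.5] [-0.11  0.26  1.46  0.    1.42 -0.2 ] 13.1667
10.995977697161342
[[0, 0, 0], [0, (-13.7), (-2.7)], 5],
[[0, 0, 0], [0, (-13.9), (-1.7)], 5],
[[0, 0, 0], [0, (-13.9), (-0.8)], 5],
[[0, 0, 0], [0, (-14.0), (0.2)], 5],
[[0, 0, 0], [0, (-13.9), (1.1)], 5]
--
[[0, 0, 0], [0, (-13.8), (2.1)], 5],
[[0, 0, 0], [0, (-13.6), (3.1)], 5],
[[0, 0, 0], [0, (-13.4), (4.0)], 5],
[[0, 0, 0], [0, (-13.1), (4.9)], 5],
[[0, 0, 0], [0, (-12.7), (5.8)], 5]
--
[[0, 0, 0], [0, (-12.3), (6.7)], 5],
[[0, 0, 0], [0, (-11.8), (7.5)], 5]
--
```

step_arm:
  targets:
    - [[0,0,0],[0,-13.5,-2],5]
    - [[0,0,0],[0,-14,-1.5],5]
    - [[0,0,0],[0,-14,-0.5],5]
    - [[0,0,0],[0,-14,0.5],5]
    - [[0,0,0],[0,-14,1.5],5]

```text
time: 13.58
tool_pos: [0.6204, -0.0541, 0.3917]
tcp_rot: [2.11, 2.322, 0.007]
wrist_force: [0.1, 3.0, 1.0]
width: 0.126
grip_force: 26.1
```

step_arm:
  targets:
    - [[0,0,0],[0,-14,2.5],5]
    - [[0,0,0],[0,-13.5,3],5]
    - [[0,0,0],[0,-13.5,4],5]
    - [[0,0,0],[0,-13,5],5]

```text
time: 13.92
tool_pos: [0.5669, -0.0595, 0.3786]
tcp_rot: [2.109, 2.321, 0.009]
wrist_force: [0.6, 2.4, -0.1]
width: 0.128
grip_force: 25.4
```

```bash
python3 - <<'E' | sed 's/np.float64//g'
from h import *
lidang()
E
```

```text
[-0.0775  0.0034  0.1946] 0.2094 ang 1.192 [ 0.6  2.4 -0.1] [-0.15  0.02  1.74  0.    1.37 -0.24] 13.9167
```

step_arm:
  targets:
    - [[0,0,0],[0,-11.5,5.2],5]
    - [[0,0,0],[0,-11,5.8],5]
    - [[0,0,0],[0,-8,5],5]
    - [[0,0,0],[0,-2.4,1.6],5]
    - [[0,0,0],[0,-1.6,1.2],5]

```text
time: 14.33
tool_pos: [0.5314, -0.0633, 0.3579]
tcp_rot: [2.112, 2.323, 0.002]
wrist_force: [-5.6, 1.9, 7.0]
width: 0.123
grip_force: 26.6
```

```bash
python3 - <<'E' | sed 's/np.float64//g'
from h import *
lidang()
E
```

```text
[-0.1136  0.0029  0.1739] 0.2078 ang 0.992 [-5.6  1.9  7. ] [-0.17 -0.03  1.83  0.    1.34 -0.26] 14.3333
```

step_arm:
  targets:
    - [[0,0,0],[0,-1.6,0.6],5]
    - [[0,0,0],[0,-1.6,0.6],5]
    - [[0,0,0],[0,-1.2,0.8],5]

```text
time: 14.58
tool_pos: [0.5277, -0.0637, 0.3552]
tcp_rot: [2.112, 2.323, 0.002]
wrist_force: [-3.3, 2.6, 6.3]
width: 0.129
grip_force: 26.5
```

step_arm:
  targets:
    - [[0,0,0],[0,-1.2,0.8],5]
    - [[0,0,0],[0,-0.8,0.6],5]

```text
time: 14.75
tool_pos: [0.5268, -0.0638, 0.3548]
tcp_rot: [2.111, 2.322, 0.006]
wrist_force: [0.4, 3.2, 10.3]
width: 0.123
grip_force: 26.7
```

```bash
python3 - <<'E' | sed 's/np.float64//g'
from h import *
lidang()
read_camera("side"); t=tip_of("side","lid_handle"); print([(d["at"],round(d["score"],2)) for d in t])
for a in(.93,.96,1.0): print(a,proj("side",cad(P,(.03-.202*np.cos(a),0,.13+.202*np.sin(a)))))
E
```

```text
[-0.118   0.0028  0.1708] 0.2076 ang 0.966 [ 0.4  3.2 10.3] [-0.17 -0.04  1.85  0.    1.33 -0.26] 14.75
[([150.3, 283.5], 0.77)]
0.93 [283.23745857 151.80440463]
0.96 [285.04395749 149.43850695]
1.0 [287.5112708  146.36035286]
```

step_arm:
  targets:
    - [[0,0,0],[0,-0.8,0.6],5]
    - [[0,0,0],[0,0,0],5]

```text
time: 15.02
tool_pos: [0.5266, -0.0638, 0.3547]
tcp_rot: [2.11, 2.321, 0.008]
wrist_force: [0.0, 3.3, 9.6]
width: 0.126
grip_force: 26.7
```

```bash
python3 - <<'E' | sed 's/np.float64//g'
from h import *
lidang()
E
```

```text
[-0.1181  0.0028  0.1707] 0.2076 ang 0.966 [0.  3.3 9.6] [-0.17 -0.04  1.85  0.    1.33 -0.26] 15.0167
```

step_arm:
  targets:
    - [[0,0,0],[0,0,0],28]
    - [[0,0,0],[0,0,0],28]
    - [[0,0,0],[0,0,-15],28]
    - [[0,0,0],[0,0,-35],28]
    - [[0,0,0],[0,0,-20],28]

```text
time: 15.43
tool_pos: [0.5247, -0.0644, 0.4228]
tcp_rot: [2.113, 2.324, -0.001]
wrist_force: [0.9, -0.3, 1.2]
width: 0.33
grip_force: 0.0
```

```bash
python3 - <<'E' | sed 's/np.float64//g'
from h import *
import cv2
im=read_camera("side"); cv2.imwrite("pics/s5.png",cv2.resize(im[40:300,140:420,::-1],None,fx=2.2,fy=2.2))
lidang();t=tip_of("side","lid_handle"); print([(d["at"],round(d["score"],2)) for d in t])
for q in("jar","white_jar"):
    for f in (tip_of,look_for): print(q,[({k:np.round(v,2).tolist() for k,v in d.items()}) for d in f("side",q)[:2]])
E
```

```text
[-0.1185  0.0018  0.2438] 0.271 ang 1.118 [0.6 0.1 3.2] [-0.17 -0.07  1.74 -0.    1.46 -0.26] 15.4833
[([150.8, 285.8], 0.72), ([183.4, 160.0], 0.35)]
jar [{'at': [252.5, 318.0], 'score': 0.87}]
jar [{'extent': [308.5, 222.4, 327.7, 246.3], 'score': 0.6}, {'extent': [233.6, 137.1, 257.3, 185.7], 'score': 0.38}]
white_jar [{'at': [228.3, 289.0], 'score': 0.87}]
white_jar [{'extent': [278.9, 199.1, 297.1, 228.6], 'score': 0.74}]
```

View pics/s5.png

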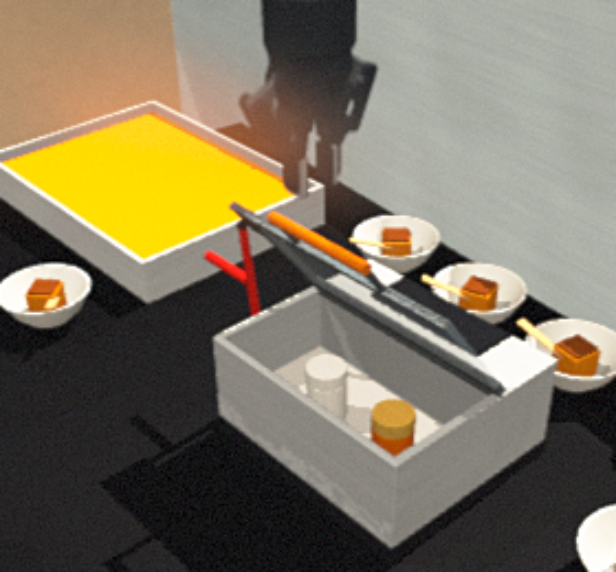

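The lid is propped on the stay tip, with the tab resting on it at crop (240, 212). The amber cap is at crop (393, 410), which is full-frame (318.6, 226), and the white jar is untouched.

```bash
python3 - <<'E' | sed 's/np.float64//g'
from h import *
for c,u,v,z in(("side",318,252.5,.05),("side",318.6,225.5,.12),("top",333.7,199,.12)):
    X=ray(c,u,v,z); print(X.round(4),Ro.from_rotvec([0,0,-P[2]]).apply(X-[P[0],P[1],0]).round(4))
T=tool(-np.pi/2,np.radians(30)); print(T.as_matrix().round(3)); T2=tool(np.pi/2,np.radians(30)); print(T2.as_matrix().round(3))
E
```

```text
[ 0.5631 -0.1433  0.05  ] [-0.0593 -0.0797  0.05  ]
[ 0.57   -0.1333  0.12  ] [-0.0516 -0.0703  0.12  ]
[ 0.5631 -0.138   0.12  ] [-0.0589 -0.0744  0.12  ]
[[ 0.862  0.091  0.498]
 [ 0.079 -0.996  0.045]
 [ 0.5    0.    -0.866]]
[[-0.862 -0.091  0.498]
 [-0.079  0.996  0.045]
 [-0.5    0.    -0.866]]
```

```bash
python3 - <<'E' | sed 's/np.float64//g'
from h import *
D=tool(-np.pi/2); T=tool(-np.pi/2,np.radians(30))
a=np.array([.44,-.13,.40]); b=np.array([.45,-.142,.28]); c=np.array([.487,-.145,.243])
rows(a,D,66,n=14); rows(b,D,66,pos=a,Rc=D); rows(c,T,66,pos=b,Rc=D)
E
```

```text
[[-0.0, 0.0, 0.112], [-4.1, -6.4, 1.4], 66],
[[-0.0, 0.0, 0.112], [-4.8, -5.9, 1.4], 66],
[[-0.0, 0.0, 0.112], [-5.4, -5.3, 1.4], 66],
[[-0.0, 0.0, 0.112], [-6.0, -4.7, 1.4], 66],
[[-0.0, 0.0, 0.112], [-6.5, -4.0, 1.4], 66]
--
[[-0.0, 0.0, 0.112], [-6.9, -3.2, 1.4], 66],
[[-0.0, 0.0, 0.112], [-7.2, -2.4, 1.4], 66],
[[-0.0, 0.0, 0.112], [-7.5, -1.6, 1.4], 66],
[[-0.0, 0.0, 0.112], [-7.6, -0.8, 1.4], 66],
[[-0.0, 0.0, 0.112], [-7.6, 0.1, 1.4], 66]
--
[[-0.0, 0.0, 0.112], [-7.6, 0.9, 1.4], 66],
[[-0.0, 0.0, 0.112], [-7.4, 1.8, 1.4], 66],
[[-0.0, 0.0, 0.112], [-7.2, 2.6, 1.4], 66],
[[-0.0, 0.0, 0.112], [-6.8, 3.4, 1.4], 66]
--
[[0.0, 0.0, 0.0], [2.2, 3.2, 30.0], 66],
[[0.0, 0.0, 0.0], [2.2, 3.2, 30.0], 66],
[[0.0, 0.0, 0.0], [2.2, 3.2, 30.0], 66],
[[0.0, 0.0, 0.0], [2.2, 3.2, 30.0], 66]
--
[[-0.0, 0.105, 0.0], [7.3, 1.3, 7.4], 66],
[[-0.0, 0.105, 0.0], [6.5, 1.3, 8.1], 66],
[[-0.0, 0.105, 0.0], [5.6, 1.3, 8.8], 66],
[[-0.0, 0.105, 0.0], [4.7, 1.3, 9.3], 66],
[[-0.0, 0.105, 0.0], [3.7, 1.3, 9.7], 66]
--
```

step_arm:
  targets:
    - [[0,0,0.112],[-4,-6,1],66]
    - [[0,0,0.112],[-5,-6,1],66]
    - [[0,0,0.112],[-5,-5,1],66]
    - [[0,0,0.112],[-6,-5,1],66]
    - [[0,0,0.112],[-6.5,-4,1],66]

```text
time: 16.15
tool_pos: [0.494, -0.0873, 0.4143]
tcp_rot: [-2.676, -1.641, 0.004]
wrist_force: [0.9, 0.2, -0.3]
width: 0.773
grip_force: 0.0
```

step_arm:
  targets:
    - [[0,0,0.112],[-7,-3,1],66]
    - [[0,0,0.112],[-7,-2,2],66]
    - [[0,0,0.112],[-7.5,-2,2],66]
    - [[0,0,0.112],[-7.5,-1,2],66]
    - [[0,0,0.112],[-7.5,0,2],66]

```text
time: 16.57
tool_pos: [0.4643, -0.1105, 0.4053]
tcp_rot: [-3.026, -0.838, 0.005]
wrist_force: [-0.1, 0.2, 0.1]
width: 0.774
grip_force: 0.0
```

step_arm:
  targets:
    - [[0,0,0.112],[-7.5,1,2],66]
    - [[0,0,0.112],[-7.5,2,2],66]
    - [[0,0,0.112],[-7,3,2],66]
    - [[0,0,0.112],[-7,3,2],66]
    - [[0,0,0],[2,3,30],66]

```text
time: 16.98
tool_pos: [0.4446, -0.1335, 0.3731]
tcp_rot: [3.135, 0.145, 0.01]
wrist_force: [1.8, -0.0, 0.5]
width: 0.774
grip_force: 0.0
```

step_arm:
  targets:
    - [[0,0,0],[2,3,30],66]
    - [[0,0,0],[2,3,30],66]
    - [[0,0,0],[2,3,30],66]
    - [[0,0,0],[0,0,0],66]

```text
time: 17.32
tool_pos: [0.4462, -0.1395, 0.2712]
tcp_rot: [-3.132, -0.153, 0.021]
wrist_force: [-1.3, 1.9, -0.7]
width: 0.776
grip_force: 0.0
```

```bash
python3 - <<'E' | sed 's/np.float64//g'
from h import *
T=tool(-np.pi/2,np.radians(30)); c=np.array([.487,-.144,.243])
s=read_state();print(s["time"],s["tool_pos"],s["q"].round(2)); rows(c,T,66)
E
```

```text
17.3167 [ 0.44619289 -0.13947715  0.27115348] [-0.36 -0.1   2.06 -0.    1.2   1.12]
[[-0.002, 0.107, 0.001], [8.1, 1.7, 5.5], 66],
[[-0.002, 0.107, 0.001], [7.5, 1.7, 6.4], 66],
[[-0.002, 0.107, 0.001], [6.8, 1.7, 7.1], 66],
[[-0.002, 0.107, 0.001], [6.0, 1.7, 7.8], 66],
[[-0.002, 0.107, 0.001], [5.1, 1.7, 8.4], 66]
--
```

step_arm:
  targets:
    - [[0,0.107,0],[8,1.5,5.5],66]
    - [[0,0.107,0],[7.5,1.5,6.5],66]
    - [[0,0.107,0],[7,1.5,7],66]
    - [[0,0.107,0],[6,1.5,8],66]
    - [[0,0.107,0],[5,1.5,8.5],66]

```text
time: 17.73
tool_pos: [0.4925, -0.1445, 0.253]
tcp_rot: [-3.0, -0.147, -0.832]
wrist_force: [0.9, 1.5, -0.7]
width: 0.771
grip_force: 0.0
```

step_arm:
  targets:
    - [[0,0,0],[0,0,0],66]

```text
time: 17.82
tool_pos: [0.4894, -0.1433, 0.2489]
tcp_rot: [-2.999, -0.143, -0.819]
wrist_force: [-1.3, -0.7, -1.0]
width: 0.776
grip_force: 0.0
```

```bash
python3 - <<'E' | sed 's/np.float64//g'
from h import *
import cv2
im=read_camera("side"); cv2.imwrite("pics/s6.png",cv2.resize(im[90:290,200:420,::-1],None,fx=2.9,fy=2.9))
T=tool(-np.pi/2,np.radians(30)); c=np.array([.537,-.1404,.157])
s=read_state();print(s["time"],s["tool_pos"],s["q"].round(2),s["wrist_force"]); rows(c,T,66,n=5)
R=Ro.from_rotvec(s["tcp_rot"]); print(R.as_matrix().round(3), "tip px",proj("side",s["tool_pos"]+R.apply([0,0,.0726])))
E
```

```text
17.8667 [ 0.48977995 -0.14362325  0.24993568] [-0.49 -0.23  2.28  0.46  0.69  0.69] [ 0.33638729 -0.23337925  0.30351845]
[[-0.001, -0.001, 0.001], [-1.2, 0.3, 20.8], 66],
[[-0.001, -0.001, 0.001], [-1.2, 0.3, 20.8], 66],
[[-0.001, -0.001, 0.001], [-1.2, 0.3, 20.8], 66],
[[-0.001, -0.001, 0.001], [-1.2, 0.3, 20.8], 66],
[[-0.001, -0.001, 0.001], [-1.1, 0.2, 20.8], 66]
--
[[ 0.859  0.096  0.503]
 [ 0.082 -0.995  0.051]
 [ 0.506 -0.003 -0.863]] tip px [305.39434169 210.12215471]
```

View pics/s6.png

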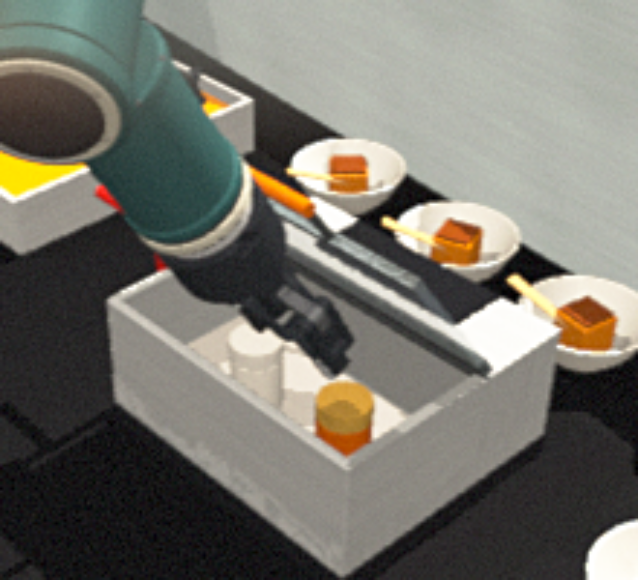

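The gripper is in front of and below the propped lid, with the fingertips near crop (305, 350), and the amber cap is at crop (344, 405). No contact so far, so I'm advancing.

step_arm:
  targets:
    - [[0,0,0],[-1,0,22],66]
    - [[0,0,0],[-1,0,22],66]
    - [[0,0,0],[-1,0,20],66]
    - [[0,0,0],[-1,0,10],66]
    - [[0,0,0],[0,0,0],66]

```text
time: 18.28
tool_pos: [0.5262, -0.14, 0.1844]
tcp_rot: [-3.001, -0.149, -0.815]
wrist_force: [-0.1, 0.4, -0.5]
width: 0.769
grip_force: 0.0
```

```bash
python3 - <<'E' | sed 's/np.float64//g'
from h import *
T=tool(-np.pi/2,np.radians(30)); c=np.array([.537,-.1404,.157])
s=read_state();print(s["time"],s["tool_pos"],s["q"].round(2),s["wrist_force"]); rows(c,T,66,n=2)
E
```

```text
18.2833 [ 0.52616416 -0.13997951  0.18441798] [-0.44 -0.07  2.28  0.55  0.53  0.61] [-0.11486309  0.35678195 -0.46756337]
[[-0.003, -0.003, 0.003], [-2.3, 0.8, 14.5], 66],
[[-0.003, -0.003, 0.003], [-2.3, 0.7, 14.6], 66]
--
```

step_arm:
  targets:
    - [[0,0,0],[-1.5,0.5,11],66]
    - [[0,0,0],[-1.5,0.5,10],66]
    - [[0,0,0],[-1,0.5,7],66]
    - [[0,0,0],[0,0,0],66]

```text
time: 18.62
tool_pos: [0.5367, -0.141, 0.1585]
tcp_rot: [-3.001, -0.147, -0.819]
wrist_force: [-0.4, 0.1, -0.2]
width: 0.773
grip_force: 0.0
```

```bash
python3 - <<'E' | sed 's/np.float64//g'
from h import *
import cv2
im=read_camera("side"); cv2.imwrite("pics/s7.png",cv2.resize(im[90:290,200:420,::-1],None,fx=2.9,fy=2.9))
s=read_state();print(s["time"],s["tool_pos"],s["q"].round(2),s["wrist_force"])
E
```

```text
18.6667 [ 0.53666932 -0.14110118  0.15900355] [-0.43 -0.01  2.28  0.61  0.47  0.55] [-0.4885853   0.65992414 -0.24364524]
```

View pics/s7.png

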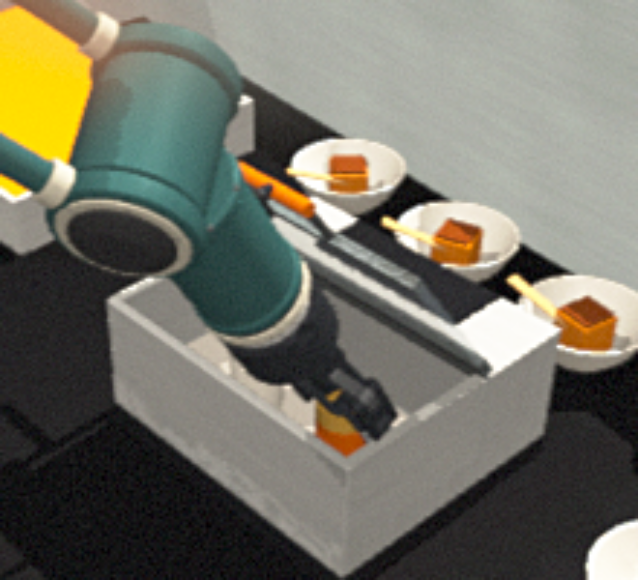

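The near finger stands on the -y side of the jar at crop (375, 420), the jar is between the fingers, and nothing is touching. I'm closing gently.

step_arm:
  targets:
    - [[0,0,0],[0,0,0],52]
    - [[0,0,0],[0,0,0],48]
    - [[0,0,0],[0,0,0],44]
    - [[0,0,0],[0,0,0],38]
    - [[0,0,0],[0,0,0],35]
  grip_force: 30

```text
time: 19.08
tool_pos: [0.5373, -0.1415, 0.1606]
tcp_rot: [-3.002, -0.147, -0.825]
wrist_force: [-1.8, 0.3, 2.7]
width: 0.512
grip_force: 30.3
```

step_arm:
  targets:
    - [[0,0,0],[0,0,0],35]
    - [[0,0,0],[0,0,0],35]

```text
time: 19.25
tool_pos: [0.5374, -0.1415, 0.1606]
tcp_rot: [-3.002, -0.147, -0.825]
wrist_force: [-2.7, 0.7, 5.1]
width: 0.513
grip_force: 30.4
```

```bash
python3 - <<'E' | sed 's/np.float64//g'
from h import *
T=tool(-np.pi/2,np.radians(30))
s=read_state();print(s["time"],s["tool_pos"],s["q"].round(2),s["wrist_force"],s["width"]*85.4,s["grip_force"]); p=s["tool_pos"]; Rc=Ro.from_rotvec(s["tcp_rot"])
rows(p+[-.042,-.004,.10],Rc,35,n=10)
print(Rc.inv().apply([0,0,1000]).round(1),Rc.inv().apply([0,-1000,0]).round(1))
E
```

```text
19.25 [ 0.53735777 -0.14153692  0.16064339] [-0.43 -0.01  2.28  0.61  0.47  0.55] [-2.69322167  0.6831194   5.07120623] 43.84707565989083 30.404505729675293
[[0.0, 0.0, 0.0], [1.5, -0.0, -10.8], 35],
[[0.0, 0.0, 0.0], [1.5, -0.0, -10.8], 35],
[[0.0, 0.0, 0.0], [1.5, -0.0, -10.8], 35],
[[0.0, 0.0, 0.0], [1.5, -0.0, -10.8], 35],
[[0.0, 0.0, 0.0], [1.5, -0.0, -10.8], 35]
--
[[0.0, 0.0, 0.0], [1.5, -0.0, -10.8], 35],
[[0.0, 0.0, 0.0], [1.5, -0.0, -10.8], 35],
[[0.0, 0.0, 0.0], [1.5, -0.0, -10.8], 35],
[[0.0, 0.0, 0.0], [1.5, -0.0, -10.8], 35],
[[0.0, 0.0, 0.0], [1.5, -0.0, -10.8], 35]
--
[ 5.109e+02  6.000e-01 -8.597e+02] [-84.1 995.2 -49.3]
```

```bash
cat >> h.py <<'E'
def jarpath(steps,grip=35):
    """steps: list of (dx,dy,dz caddy axes m, dyaw rad, n) of the grasp point; prints tool rows"""
    s=read_state(); R=Ro.from_rotvec(s["tcp_rot"]); g=s["tool_pos"]+R.apply([0,0,.054]); k=0
    for dx,dy,dz,w,n in steps:
        for i in range(n):
            R2=Ro.from_rotvec([0,0,w/n])*R; g2=g+Ro.from_rotvec([0,0,P[2]]).apply(np.array([dx,dy,dz])/n)
            d=R.inv().apply((g2-R2.apply([0,0,.054]))-(g-R.apply([0,0,.054])))*1000
            print([(R.inv()*R2).as_rotvec().round(3).tolist(),d.round(1).tolist(),grip],end=",\n"); k+=1
            if k%5==0: print("--")
            R,g=R2,g2
    print(g,g-R.apply([0,0,.054]))
E
python3 - <<'E'
from h import *
jarpath([(-.022,-.008,.04,0,5),(-.002,-.004,.012,.36,5),(0,-.008,.043,0,5),(-.03,-.04,.01,0,3)])
E
```

```text
[[0.0, 0.0, 0.0], [0.3, 1.6, -9.1], 35],
[[0.0, 0.0, 0.0], [0.3, 1.6, -9.1], 35],
[[0.0, 0.0, 0.0], [0.3, 1.6, -9.1], 35],
[[0.0, 0.0, 0.0], [0.3, 1.6, -9.1], 35],
[[0.0, 0.0, 0.0], [0.3, 1.6, -9.1], 35],
--
[[0.037, 0.0, -0.062], [0.9, 2.8, -2.2], 35],
[[0.037, 0.0, -0.062], [0.9, 2.8, -2.3], 35],
[[0.037, 0.0, -0.062], [0.8, 2.7, -2.3], 35],
[[0.037, 0.0, -0.062], [0.8, 2.7, -2.3], 35],
[[0.037, 0.0, -0.062], [0.8, 2.6, -2.3], 35],
--
[[0.0, 0.0, 0.0], [3.9, 1.5, -7.7], 35],
[[0.0, 0.0, 0.0], [3.9, 1.5, -7.7], 35],
[[0.0, 0.0, 0.0], [3.9, 1.5, -7.7], 35],
[[0.0, 0.0, 0.0], [3.9, 1.5, -7.7], 35],
[[0.0, 0.0, 0.0], [3.9, 1.5, -7.7], 35],
--
[[0.0, 0.0, 0.0], [-10.4, 8.9, -10.1], 35],
[[0.0, 0.0, 0.0], [-10.4, 8.9, -10.1], 35],
[[0.0, 0.0, 0.0], [-10.4, 8.9, -10.1], 35],
[ 0.51647912 -0.20352509  0.21922189] [ 0.49171836 -0.21568851  0.26564339]
```

step_arm:
  targets:
    - [[0,0,0],[0.5,1.5,-9],35]
    - [[0,0,0],[0.5,1.5,-9],35]
    - [[0,0,0],[0.5,1.5,-9],35]
    - [[0,0,0],[0.5,1.5,-9],35]
    - [[0,0,0],[0.5,1.5,-9],35]

```text
time: 19.67
tool_pos: [0.5164, -0.151, 0.2007]
tcp_rot: [-3.002, -0.147, -0.823]
wrist_force: [-0.4, -0.6, -2.2]
width: 0.517
grip_force: 31.1
```

step_arm:
  targets:
    - [[0.037,0,-0.062],[1,3,-2],35]
    - [[0.037,0,-0.062],[1,3,-2],35]
    - [[0.037,0,-0.062],[1,3,-2],35]
    - [[0.037,0,-0.062],[1,3,-2.5],35]
    - [[0.037,0,-0.062],[1,2.5,-2.5],35]

```text
time: 20.08
tool_pos: [0.5188, -0.1658, 0.2129]
tcp_rot: [-2.841, -0.668, -0.78]
wrist_force: [-0.3, 0.8, -2.1]
width: 0.515
grip_force: 31.3
```

```bash
python3 - <<'E'
from h import *
s=read_state(); print(s["q"].round(2),s["wrist_force"]); R=Ro.from_rotvec(s["tcp_rot"])
g=s["tool_pos"]+R.apply([0,0,.054]);print(Ro.from_rotvec([0,0,-P[2]]).apply(g-[P[0],P[1],0]),R.as_matrix().round(3))
jarpath([(0,-.008,.045,0,5),(-.03,-.04,.01,0,3)])
E
```

```text
[-0.58 -0.03  2.19  0.65  0.81  0.11] [-0.2645604   0.82659199 -2.10962369]
[-0.07980355 -0.08803563  0.16643586] [[ 0.77   0.446  0.457]
 [ 0.383 -0.895  0.227]
 [ 0.51   0.    -0.86 ]]
[[-0.0, 0.0, -0.0], [4.1, 1.5, -8.0], 35],
[[0.0, 0.0, 0.0], [4.1, 1.5, -8.0], 35],
[[0.0, 0.0, 0.0], [4.1, 1.5, -8.0], 35],
[[0.0, 0.0, 0.0], [4.1, 1.5, -8.0], 35],
[[0.0, 0.0, 0.0], [4.1, 1.5, -8.0], 35],
--
[[0.0, 0.0, 0.0], [-10.5, 8.8, -10.1], 35],
[[0.0, 0.0, 0.0], [-10.5, 8.8, -10.1], 35],
[[0.0, 0.0, 0.0], [-10.5, 8.8, -10.1], 35],
[ 0.51798385 -0.2040317   0.22143586] [ 0.49330683 -0.21631079  0.2678715 ]
```

step_arm:
  targets:
    - [[0,0,0],[4,1.5,-8],35]
    - [[0,0,0],[4,1.5,-8],35]
    - [[0,0,0],[4,1.5,-8],35]
    - [[0,0,0],[4,1.5,-8],35]
    - [[0,0,0],[4,1.5,-8],35]

```text
time: 20.5
tool_pos: [0.5196, -0.1733, 0.258]
tcp_rot: [-2.842, -0.663, -0.78]
wrist_force: [-0.5, -0.0, -0.5]
width: 0.517
grip_force: 31.3
```

step_arm:
  targets:
    - [[0,0,0],[-7,9,-9],35]
    - [[0,0,0],[-10,9,-10],35]
    - [[0,0,0],[-10,9,-10],35]
    - [[0,0,0],[0,0,0],35]

```text
time: 20.83
tool_pos: [0.4974, -0.2165, 0.2695]
tcp_rot: [-2.845, -0.662, -0.781]
wrist_force: [0.1, -0.5, -1.8]
width: 0.518
grip_force: 31.4
```

```bash
python3 - <<'E'
from h import *
import cv2
for c in("side","top"): 
    im=read_camera(c); 
    if c=="side": cv2.imwrite("pics/s8.png",cv2.resize(im[60:400,160:500,::-1],None,fx=1.7,fy=1.7))
    print(c,[(d["at"],round(d["score"],2)) for q in("coaster","jar","lid_handle") for d in tip_of(c,q)[:1]])
s=read_state(); print(s["q"].round(2),s["wrist_force"],s["time"]); R=Ro.from_rotvec(s["tcp_rot"])
g=s["tool_pos"]+R.apply([0,0,.054]);print(g,R.as_matrix().round(3))
E
```

```text
side [([362.8, 375.8], 0.82), ([240.4, 323.7], 0.64)]
top [([232.9, 423.9], 0.94), ([213.4, 363.7], 0.74), ([210.8, 312.8], 0.72)]
[-0.69 -0.08  2.12  0.61  0.96  0.1 ] [ 0.76550175  0.91692101 -2.18085129] 21.2333
[ 0.52225001 -0.20144537  0.2209209 ] [[ 0.771  0.444  0.456]
 [ 0.381 -0.896  0.227]
 [ 0.51  -0.002 -0.86 ]]
```

View pics/s8.png

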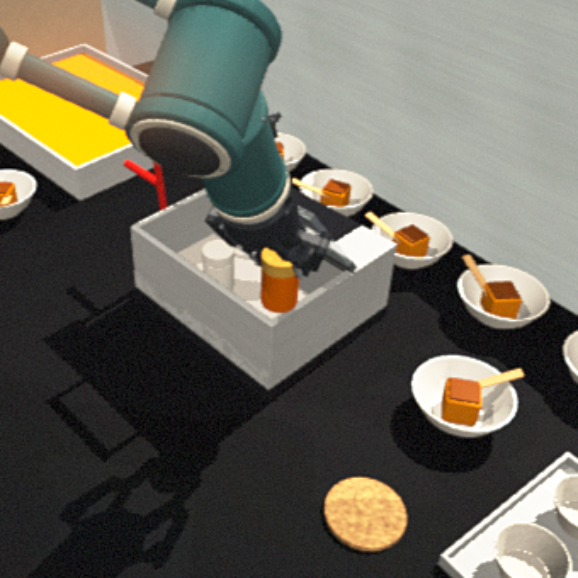

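The jar is held upright clear of the rim (crop 278, 280), the white jar is in place and the lid is still up, as its shadow shows. The coaster is at crop (365, 513), which is full-frame (375, 362).

```bash
python3 - <<'E'
from h import *
s=read_state(); R=Ro.from_rotvec(s["tcp_rot"]); g=s["tool_pos"]+R.apply([0,0,.054])
print("grasp",g, "jar", ray("side",323.5,210,.227), ray("side",323.7,240.4,.157), ray("top",363.7,213.4,.157))
co=[ray("side",374.7,361.8,.008),ray("side",375.8,362.8,0),ray("top",423.9,232.9,0),ray("top",421.9,232,.008)]; print(co)
c=np.array([.4865,-.4045,0]); d=c-g; print(R.inv().apply([d[0]*1000,d[1]*1000,0]), R.inv().apply([0,0,-1000*(g[2]-.064-.008)]), "m")
E
```

```text
grasp [ 0.52225001 -0.20144537  0.2209209 ] jar [ 0.5219838 -0.2002311  0.227    ] [ 0.51911906 -0.2088263   0.157     ] [ 0.52694534 -0.20462957  0.157     ]
[array([ 0.4878762 , -0.40438452,  0.008     ]), array([ 0.49251717, -0.40391146,  0.        ]), array([ 0.48204439, -0.41347085,  0.        ]), array([ 0.48449465, -0.40461963,  0.008     ])]
[-104.91965788  166.11625488  -62.50201758] [-75.92769119   0.24604425 128.11073375] m
```

step_arm:
  targets:
    - [[0,0,0],[-15,24,-9],35]
    - [[0,0,0],[-18,28,-10.5],35]
    - [[0,0,0],[-18,28,-10.5],35]
    - [[0,0,0],[-18,28,-10.5],35]
    - [[0,0,0],[-18,28,-10.5],35]

```text
time: 21.65
tool_pos: [0.4672, -0.3821, 0.2668]
tcp_rot: [-2.841, -0.664, -0.779]
wrist_force: [1.5, 0.3, -2.2]
width: 0.521
grip_force: 31.5
```

step_arm:
  targets:
    - [[0,0,0],[-12,20,-7.5],35]
    - [[0,0,0],[-3,5,-2],35]
    - [[0,0,0],[-15,0,26],35]
    - [[0,0,0],[-15,0,26],35]
    - [[0,0,0],[-15,0,26],35]

```text
time: 22.07
tool_pos: [0.4639, -0.411, 0.1771]
tcp_rot: [-2.843, -0.664, -0.78]
wrist_force: [-0.5, -0.2, -2.7]
width: 0.516
grip_force: 31.7
```

step_arm:
  targets:
    - [[0,0,0],[-10,0,17],35]
    - [[0,0,0],[0,0,0],35]

```text
time: 22.23
tool_pos: [0.4616, -0.407, 0.1517]
tcp_rot: [-2.835, -0.659, -0.77]
wrist_force: [-0.7, 1.0, -1.6]
width: 0.515
grip_force: 31.5
```

```bash
python3 - <<'E'
from h import *
import cv2
for c in("side","top"): 
    im=read_camera(c); cv2.imwrite(f"pics/{c}9.png",cv2.resize(im[(260 if c=="side" else 150):(420 if c=="side" else 310),300:500,::-1],None,fx=2,fy=2))
    print(c,[(d["at"],round(d["score"],2)) for q in("coaster","jar") for d in tip_of(c,q)[:1]])
a=np.hstack([cv2.imread("pics/side9.png"),cv2.imread("pics/top9.png")]); cv2.imwrite("pics/both9.png",a)
s=read_state(); print(s["q"].round(2),s["wrist_force"],s["time"]); R=Ro.from_rotvec(s["tcp_rot"])
g=s["tool_pos"]+R.apply([0,0,.054]);print(g,R.as_matrix().round(3)); d=np.array([.487,-.405,.072])-g; print(R.inv().apply(d)*1000)
for c in("side","top"): print(c,"coaster c",proj(c,(.487,-.405,.008)),"jar cap c",proj(c,g+[0,0,.006]))
E
```

```text
side [([364.2, 374.0], 0.62), ([346.9, 372.9], 0.6)]
top [([231.7, 422.0], 0.6), ([226.9, 428.4], 0.86)]
[-0.99  0.27  1.96  0.67  0.95 -0.29] [-0.19202651 -0.27324593 -1.22932332] 22.5333
[ 0.48931995 -0.39968673  0.11378986] [[ 0.77   0.443  0.459]
 [ 0.382 -0.897  0.224]
 [ 0.511  0.003 -0.86 ]]
[-25.15809377   3.60799048  33.67578599]
side coaster c [374.60144899 362.27570702] jar cap c [380.6005947  321.99345775]
top coaster c [422.0362698  231.10549989] jar cap c [437.64205175 230.53006954]
```

View pics/both9.png

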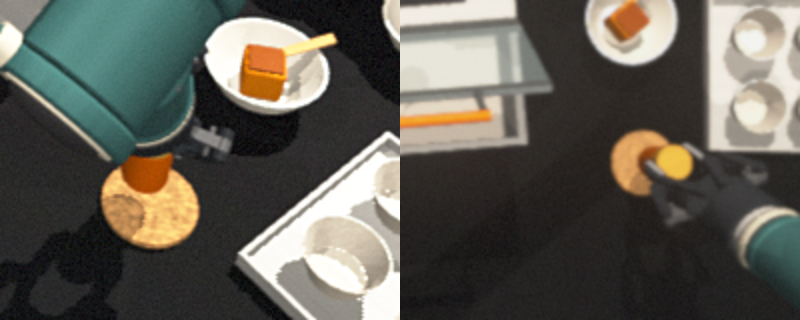

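In the top half, the cap is at full-frame (437, 231), exactly as predicted from the grasp pose, and the coaster centre is at about (421, 231). I'm lowering with the small remaining correction.

step_arm:
  targets:
    - [[0,0,0],[-6,1.2,8],35]
    - [[0,0,0],[-6,1.2,8],35]
    - [[0,0,0],[-6,1.2,8],35]
    - [[0,0,0],[-3,0,4],35]
    - [[0,0,0],[0,0,0],35]

```text
time: 22.95
tool_pos: [0.4606, -0.4145, 0.1202]
tcp_rot: [-2.839, -0.661, -0.775]
wrist_force: [1.1, -0.8, -2.3]
width: 0.516
grip_force: 31.6
```

```bash
python3 - <<'E'
from h import *
s=read_state(); R=Ro.from_rotvec(s["tcp_rot"]); g=s["tool_pos"]+R.apply([0,0,.054]);print(g,s["wrist_force"]); d=np.array([.487,-.405,.072])-g; print(R.inv().apply(d)*1000)
E
```

```text
[ 0.48514955 -0.40206645  0.07377537] [ 1.12170476 -0.8123154  -2.29012228]
[-0.58464066  3.45911043  1.69545324]
```

step_arm:
  targets:
    - [[0,0,0],[0,2.5,0],35]
    - [[0,0,0],[-0.5,0,0.9],35]
    - [[0,0,0],[0,0,0],35]

```text
time: 23.2
tool_pos: [0.4631, -0.4183, 0.1221]
tcp_rot: [-2.842, -0.663, -0.779]
wrist_force: [-1.3, -0.5, -1.6]
width: 0.51
grip_force: 31.6
```

step_arm:
  targets:
    - [[0,0,0],[-0.5,0,0.9],35]
    - [[0,0,0],[0,0,0],35]

```text
time: 23.37
tool_pos: [0.4629, -0.4179, 0.1211]
tcp_rot: [-2.842, -0.664, -0.779]
wrist_force: [-0.3, -0.5, -2.2]
width: 0.512
grip_force: 31.6
```

step_arm:
  targets:
    - [[0,0,0],[-0.5,0,0.9],35]
    - [[0,0,0],[0,0,0],35]

```text
time: 23.53
tool_pos: [0.4628, -0.4177, 0.1198]
tcp_rot: [-2.842, -0.663, -0.779]
wrist_force: [0.3, 0.0, -2.2]
width: 0.512
grip_force: 31.6
```

```bash
python3 - <<'E'
from h import *
s=read_state(); R=Ro.from_rotvec(s["tcp_rot"]); g=s["tool_pos"]+R.apply([0,0,.054]);print(g,s["wrist_force"])
E
```

```text
[ 0.48751502 -0.40547685  0.07338877] [ 0.32117646  0.02099427 -2.15861702]
```

step_arm:
  targets:
    - [[0,0,0],[-0.5,0,0.9],35]
    - [[0,0,0],[0,0,0],35]

```text
time: 23.7
tool_pos: [0.4629, -0.4177, 0.1187]
tcp_rot: [-2.842, -0.663, -0.779]
wrist_force: [0.2, 0.2, -1.1]
width: 0.514
grip_force: 31.6
```

step_arm:
  targets:
    - [[0,0,0],[-0.5,0,0.9],35]
    - [[0,0,0],[0,0,0],35]

```text
time: 23.87
tool_pos: [0.4631, -0.4178, 0.1187]
tcp_rot: [-2.841, -0.664, -0.78]
wrist_force: [-2.9, 0.6, 3.7]
width: 0.512
grip_force: 32.0
```

step_arm:
  targets:
    - [[0,0,0],[-0.3,0,0.4],35]
    - [[0,0,0],[0,0,0],35]

```text
time: 24.03
tool_pos: [0.4631, -0.4178, 0.1186]
tcp_rot: [-2.841, -0.664, -0.781]
wrist_force: [-3.3, 2.7, 6.5]
width: 0.514
grip_force: 32.4
```

Contact made (about 8 N). I'm easing off, opening, and withdrawing along the tool axis.

step_arm:
  targets:
    - [[0,0,0],[0.5,0,-0.9],35]
    - [[0,0,0],[0,0,0],46]
    - [[0,0,0],[0,0,0],50]
    - [[0,0,0],[0,0,0],58]
    - [[0,0,0],[0,0,0],66]

```text
time: 24.45
tool_pos: [0.4629, -0.4178, 0.1182]
tcp_rot: [-2.842, -0.663, -0.779]
wrist_force: [0.1, 0.1, -0.4]
width: 0.767
grip_force: 0.0
```

step_arm:
  targets:
    - [[0,0,0],[0,0,0],70]
    - [[0,0,0],[0,0,0],70]
    - [[0,0,0],[0,0,-10],70]
    - [[0,0,0],[0,0,-20],70]
    - [[0,0,0],[0,0,-30],70]

```text
time: 24.87
tool_pos: [0.4345, -0.4296, 0.1682]
tcp_rot: [-2.837, -0.662, -0.775]
wrist_force: [0.4, 0.7, -0.7]
width: 0.82
grip_force: 0.0
```

step_arm:
  targets:
    - [[0,0,0],[0,0,-35],70]
    - [[0,0,0],[0,0,-35],70]
    - [[0,0,0],[0,0,-30],70]
    - [[0,0,0],[0,0,0],70]

```text
time: 25.2
tool_pos: [0.3892, -0.4584, 0.2636]
tcp_rot: [-2.852, -0.666, -0.785]
wrist_force: [1.2, -0.3, 1.2]
width: 0.82
grip_force: 0.0
```

```bash
python3 - <<'E'
from h import *
import cv2
ims=[read_camera(c) for c in("side","top")]
cv2.imwrite("pics/fin.png",np.hstack([ims[0][100:420,160:480],ims[1][90:410,180:500]])[:,:,::-1])
for c in("side","top"): print(c,[(q,d["at"],round(d["score"],2)) for q in("coaster","jar","white_jar","lid_handle") for d in tip_of(c,q)[:2]])
a=.93;print([proj(c,cad(P,(.03-.202*np.cos(a),0,.13+.202*np.sin(a)))) for c in("side","top")],[proj(c,(.487,-.405,.078)) for c in("side","top")])
s=read_state();print(s["time"],s["wrist_force"])
E
```

```text
side [('coaster', [363.4, 372.5], 0.79), ('jar', [361.6, 374.0], 0.61), ('white_jar', [228.9, 289.5], 0.66), ('lid_handle', [149.3, 282.0], 0.58)]
top [('coaster', [231.4, 419.9], 0.93), ('jar', [230.9, 426.0], 0.86), ('white_jar', [202.8, 294.1], 0.47), ('lid_handle', [211.5, 313.9], 0.68), ('lid_handle', [231.1, 425.6], 0.57)]
[array([283.23745857, 151.80440463]), array([312.57492835, 210.71112715])] [array([379.01709967, 339.47643341]), array([432.66468387, 231.34169296])]
25.7 [-0.17460297  0.82120676 -0.21193008]
```

View pics/fin.png

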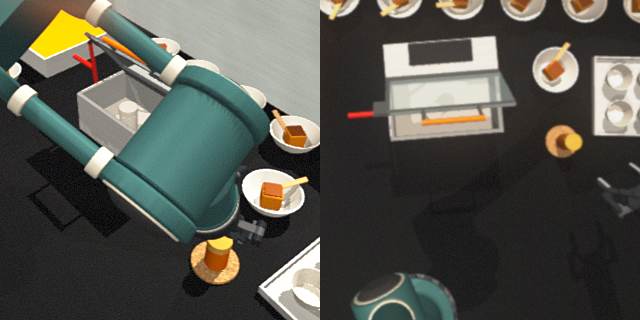

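The jar stands upright in the middle of the coaster: its cap is at (432, 231) in the full top frame against (433, 231) expected. The lid is propped at about 0.93, the white jar is unmoved, and the arm is clear of everything.

```bash
python3 -c "
from workcell import *
print(finish_job())"
```

```text
the job is handed in; nothing more can be done
None
```

The job is handed in at about 26 s of the 72 s: the lid is propped half open on the raised stay, the amber jar stands upright in the middle of the coaster, and the white jar and bowls look undisturbed in the final pictures.

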